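Tip the empty bottles into the waste drawer

TASK

Clear the microscope bench: gather every empty square bottle lying on the bench into the scoop tray, pull the drawer unit's drawer open and tip the whole trayful over its spout into the drawer. Then set the tray back upright in the middle of its mat and push the drawer fully shut with all the bottles inside, leaving the lens case, dishes, flask and clear box where they stand.

Things in the scene. Friction and masses are not known exactly. Their poses are not given: they have to be found in the camera images.
- bottle0: an empty white square plastic bottle lying on its side, 34 x 34 mm across and 62 mm long with its round grey cap (24 mm across, 16 mm long) at one end; about 30 g. Origin at its centre (17 mm above what it lies on), x axis along its length towards the cap. One of up to five alike (absent: None)
- bottle1: an empty white square plastic bottle lying on its side, 34 x 34 mm across and 62 mm long with its round grey cap (24 mm across, 16 mm long) at one end; about 30 g. Origin at its centre (17 mm above what it lies on), x axis along its length towards the cap. One of up to five alike (absent: None)
- bottle2: an empty white square plastic bottle lying on its side, 34 x 34 mm across and 62 mm long with its round grey cap (24 mm across, 16 mm long) at one end; about 30 g. Origin at its centre (17 mm above what it lies on), x axis along its length towards the cap. One of up to five alike (absent: None)
- bottle3: an empty white square plastic bottle lying on its side, 34 x 34 mm across and 62 mm long with its round grey cap (24 mm across, 16 mm long) at one end; about 30 g. Origin at its centre (17 mm above what it lies on), x axis along its length towards the cap. One of up to five alike (absent: None)
- bottle4: an empty white square plastic bottle lying on its side, 34 x 34 mm across and 62 mm long with its round grey cap (24 mm across, 16 mm long) at one end; about 30 g. Origin at its centre (17 mm above what it lies on), x axis along its length towards the cap. One of up to five alike (absent: None)
- tray: aluminium scoop tray, 220 x 156 mm, 0.25 kg. Origin: middle of the underside; +x to the handle end, -x to the open spout. Floor 4 mm thick, flat from x = -70 to 106, then a 15 degree ramp up to the wall-less edge at -110. Side walls 40 mm high, inner faces y = +-74. Rear wall 40 high, x = 106 to 110; on it an upright grip tab, 12 mm thick (x), 70 wide (y), top 82 above the underside
- tray_tab (a point): point inside the tray's upright grip tab, at x = 104 mm, y = 0, z = 62 mm in the tray's frame: 20 mm under the tab's top edge and 22 mm above the rear wall's rim
- tray_spout (a point): middle of the tray's open spout edge (top of the ramp), at x = -110 mm, z = 14 mm in the tray's frame
- mat: the tray's mat: a flat grey mat, 270 x 210 x 3 mm, fixed to the bench. Origin at the centre of its underside; x along its length
- unit: a low grey drawer unit, 280 deep (x) x 280 wide (y) x 119 mm high, fixed to the bench, with one drawer in the face that looks towards the robot (its -x). Origin at the centre of its underside. A low rack of lenses stands on the rear of its top, 80 to 130 mm behind the middle
- unit_drawer0 (a joint): how far the drawer is pulled out towards the unit's -x, m: 0 shut, at most 0.198. The front panel is 15 mm thick and its top is 108 mm above the bench
- unit_drawer0_handle (a point): middle of the drawer's handle: a round steel bar 11 mm thick and 120 mm long along the unit's y, 35 mm clear of the front panel (centre to face), 81 mm above the bench; moves with the drawer
- drawer_floor (a point): centre of the drawer's inner floor, 22 mm above the bench, axes as the unit's; moves with the drawer. Inside, the drawer runs from x = -117 to +117 mm and y = +-117 mm, side walls 75 mm high above the floor; 85 mm of height under the unit's top
- lens_case: bystander: an upright round lens case, 58 mm across, 70 mm high, clear with a black cap; origin at the centre of its underside
- dish_stack: bystander: a stack of glass dishes, 63 mm across, 42 mm high; origin at the centre of its underside
- bulb_flask: bystander: a conical glass flask, 66 mm across, with a red bulb on top, 119 mm high; origin at the centre of its underside
- storage_box: bystander: an open clear plastic box, 170 x 110 x 80 mm; origin at the centre of its underside

How it is judged:
On the way, in this order (a step that is already met when the one before it is completed fails the run):
1. every bottle lies in the tray (x of bottle0 in the frame of tray between -0.115 and 0.106 m and y of bottle0 in the frame of tray between -0.074 and 0.074 m and z of bottle0 in the frame of tray between 0 and 0.065 m and x of bottle1 in the frame of tray between -0.115 and 0.106 m and y of bottle1 in the frame of tray between -0.074 and 0.074 m and z of bottle1 in the frame of tray between 0 and 0.065 m and x of bottle2 in the frame of tray between -0.115 and 0.106 m and y of bottle2 in the frame of tray between -0.074 and 0.074 m and z of bottle2 in the frame of tray between 0 and 0.065 m and x of bottle3 in the frame of tray between -0.115 and 0.106 m and y of bottle3 in the frame of tray between -0.074 and 0.074 m and z of bottle3 in the frame of tray between 0 and 0.065 m and x of bottle4 in the frame of tray between -0.115 and 0.106 m and y of bottle4 in the frame of tray between -0.074 and 0.074 m and z of bottle4 in the frame of tray between 0 and 0.065 m and angle between tray's own z axis and vertical below 0.15 rad), for 0.2 s.
2. the tray is tipped with its spout over the open drawer (angle between tray's own z axis and vertical above 0.3 rad and value of joint unit_drawer0 above 0.06 m and x of tray_spout in the frame of drawer_floor between -0.14 and 0.14 m and y of tray_spout in the frame of drawer_floor between -0.12 and 0.12 m), for 0.1 s.
At the end, for the whole second after the job is handed in: every bottle is inside the drawer, the drawer is shut to within 8 mm, and the tray stands upright (within 0.08 rad) and at rest on its mat, its middle within 50 mm of the mat's (x of bottle0 in the frame of drawer_floor between -0.125 and 0.125 m and y of bottle0 in the frame of drawer_floor between -0.125 and 0.125 m and z of bottle0 in the frame of drawer_floor between 0 and 0.08 m and x of bottle1 in the frame of drawer_floor between -0.125 and 0.125 m and y of bottle1 in the frame of drawer_floor between -0.125 and 0.125 m and z of bottle1 in the frame of drawer_floor between 0 and 0.08 m and x of bottle2 in the frame of drawer_floor between -0.125 and 0.125 m and y of bottle2 in the frame of drawer_floor between -0.125 and 0.125 m and z of bottle2 in the frame of drawer_floor between 0 and 0.08 m and x of bottle3 in the frame of drawer_floor between -0.125 and 0.125 m and y of bottle3 in the frame of drawer_floor between -0.125 and 0.125 m and z of bottle3 in the frame of drawer_floor between 0 and 0.08 m and x of bottle4 in the frame of drawer_floor between -0.125 and 0.125 m and y of bottle4 in the frame of drawer_floor between -0.125 and 0.125 m and z of bottle4 in the frame of drawer_floor between 0 and 0.08 m and value of joint unit_drawer0 below 0.008 m and angle between tray's own z axis and vertical below 0.08 rad and horizontal distance between tray and mat below 0.05 m and height (world z) of tray below 0.012 m and linear speed of tray below 0.03 m/s); the robot touches nothing.
It fails at once if the lens case, dish stack, flask or clear box is moved more than 40 mm from its place or knocked over (distance of any of lens_case, dish_stack, bulb_flask, storage_box from where it was at the start of the episode above 0.04 m or angle between any of lens_case, dish_stack, bulb_flask, storage_box's own z axis and vertical above 0.6 rad).
Of bottle0, bottle1, bottle2, bottle3, bottle4 only 3 to 5 are there at a start; the rules pass over those that are not, and their reading is None.
At some moment in a run one of bottle0, bottle1, bottle2, bottle3, bottle4 may be knocked a few centimetres aside while the robot is not near it.
It also fails if it takes over 210 s, if anything falls off the work surface, if the arm or the gripper's body presses on something with over 40 N, if the wrist force passes 120 N, or if a joint passes its speed limit or range.

ROBOT

A 6-joint arm with a two-finger parallel gripper is mounted at the origin on the work surface. World frame = base frame: x ahead of the robot, y to its left, z up, the work surface at z = 0. Lengths are in m, angles in rad, forces in N, time in s.
With the tool pointing down it reaches from about 0.275 to 0.825 m from the base axis. Payload 5.2 kg.
Tool frame: the origin (TCP) lies on the front face of the gripper's body, between the roots of the fingers; the fingertips stand 84 mm ahead of it and the grasp point (between the pads) lies 65 mm ahead of it; z points along the fingers, y is the direction in which the jaws open and shut (so a half turn about z gives the same grasp; the last joint's range is limited). The gripper opens to 93 mm and grips with 3 to 60 N. Pads are 15 mm wide; open, the fingers measure 128 mm over their backs; the gripper's body (75 mm by 188 mm) begins 65 mm behind the grasp point.
Start: joints at [0.951, 0.259, 1.535, -0, 1.348, -0.203], TCP at [0.223, 0.503, 0.303] pointing down, gripper open.
Joint ranges: [-3.14, 3.14], [-0.91, 2.08], [0.19, 2.58], [-1.22, 4.36], [0.22, 2.71], [-3.12, 3.12]. Speed limits (rad/s): [2.57, 2.57, 3.14, 3.14, 3.14, 3.14].

INTERFACE

Orientations are given as a rotation vector (axis times angle).
In Python, from workcell import env, eyes gives the robot as it stands. The module is installed in compiled form; this text tells all that it offers.
- The arm moves only by the tool drive_tool, never from a script. Its argument "plan" is a list of rows, each a list of 7 numbers: the opening, from -1 (shut) to 1 (fully open), then the shift along the tool's x, y, z in m, then the turn, a rotation vector about the tool's x, y, z in degrees. In form: [[gripper, x, y, z, ax, ay, az], ...]. A call has 1 to 20 rows; each row is the pose to reach, as a shift and turn from the pose measured when the call began, along the tool's axes at that moment; what a row does not reach only later rows make up. A row lasts 1/12 s, in which the tool goes at most 41.7 mm and 7.16 degrees, less where a joint would pass 70% of its speed; a pose out of reach is approached as far as the arm can. A call with a gripper value outside its range is refused whole. The fingers move at their own pace and stop on an object; "newtons" is the grip in N (left out, the last holds). Time passes only in rows, so rows that repeat a pose let the fingers close. It gives the time, the measured TCP pose, the force and the opening at its end, in the units of the state.
- env.get_obs(): the state, without advancing time (a new reading comes with each control period).
- eyes.get_image(name): name is "side" or "top" or "wrist"; returns a dict with "image" (384x512x3 uint8, red, green, blue), "range_z" (384x512 float32, m along the optical axis (not along the pixel's ray), 0 where there is no reading), "fx", "fy", "cx", "cy" (pixels), "origin" and "attitude" of the camera in the world. Camera axes: x right, y up, looking along -z (the intrinsics and any distortion apply to the point x, -y, -z); pixel columns grow to the right and rows downward; lengths in m; the calibration is good to about 2 mm. A picture is of the moment at which its call begins.
- env.close_job(): hands the job in, once; it reports no verdict.
The state is a dict: "t": time; "qpos": joint angles; "joint_vel": joint speeds; "tau": joint torques, N m; "eef_pos": TCP position; "orientation": TCP orientation; "wrist_force": force on the tool from outside, world axes, zero at the start; "torque": the same for the moment, N m; "gripper_width": finger opening in m.
Only numpy, scipy, OpenCV 4.12 (cv2) and the standard library are available. Lean on these libraries where they do the work, as an engineer would, in place of code of your own. Each camera call takes 0.05 s, during which the arm holds its last target.

## Working session

There is one attempt and no reset: what is moved stays moved. The work goes in short steps, Python scripts to look and compute and a tool call to move; the robot and the scene stay as the last step left them, time stands still between calls to the robot, and variables do not carry over. Pictures are saved under pics/ and viewed, and the job is handed in when it is done.

Besides the shell and the picture viewer there is one more tool, called after "Request:" as name(argument=value, ...) on one line, values as JSON. drive_tool: Moves the arm, as the interface text tells. Its arguments: {"type":"object","properties":{"plan":{"type":"array","items":{"type":"array","items":{"type":"number"}}},"newtons":{"type":"number"}},"required":["plan"]}

```bash
ls; mkdir -p pics
cat > h.py <<'E'
import numpy as np, cv2
from scipy.spatial.transform import Rotation as R
from workcell import env, eyes
def snap(name,fn):
    d=eyes.get_image(name); cv2.imwrite('pics/'+fn+'.png',d['image'][:,:,::-1]); np.savez('pics/'+fn+'.npz',**{k:np.array(v) for k,v in d.items()}); return d
def att(d):
    a=np.array(d['attitude'],float)
    if a.shape==(3,3): return a
    return R.from_rotvec(a).as_matrix() if a.size==3 else None
def cloud(d):
    z=d['range_z']; v,u=np.mgrid[0:z.shape[0],0:z.shape[1]]
    X=(u-d['cx'])/d['fx']*z; Y=-(v-d['cy'])/d['fy']*z
    P=np.stack([X,Y,-z],-1)@att(d).T+np.array(d['origin'])
    P[z==0]=np.nan
    return P
def tcp():
    o=env.get_obs(); q=np.array(o['orientation'])
    return np.array(o['eef_pos']),R.from_rotvec(q),o
E
python3 - <<'E'
from h import *
o=env.get_obs()
for k,v in o.items(): print(k,np.round(v,3))
for n in ['top','side','wrist']:
    d=snap(n,n+'0'); print(n,d['fx'],d['cx'],d['cy'],np.round(d['origin'],3),np.round(np.array(d['attitude']),3), [k for k in d])
E
```

```text
pics
t 0.0
qpos [ 0.951  0.259  1.536 -0.     1.348 -0.203]
joint_vel [ 0.001 -0.001  0.    -0.     0.001  0.   ]
tau [-0.0000e+00 -4.3733e+01 -2.8399e+01  7.2000e-02  4.2000e-02 -0.0000e+00]
eef_pos [0.222 0.503 0.302]
orientation [-6.500e-01 -3.073e+00  3.000e-03]
wrist_force [ 0.058 -0.317  0.58 ]
torque [-0.023  0.02  -0.039]
gripper_width 0.093
top 403.0577658665556 260.14549651335585 191.16613297574446 [0.4   0.055 1.2  ] [ 0.102 -0.147 -1.552] ['image', 'range_z', 'fx', 'fy', 'cx', 'cy', 'origin', 'attitude']
side 467.5900337237845 260.0516011175609 193.26856996642414 [ 0.312 -1.178  1.042] [ 0.906 -0.112 -0.184] ['image', 'range_z', 'fx', 'fy', 'cx', 'cy', 'origin', 'attitude']
wrist 325.5655445661906 255.12267146269585 187.78152778465918 [0.147 0.535 0.384] [-0.266 -0.172  1.146] ['image', 'range_z', 'fx', 'fy', 'cx', 'cy', 'origin', 'attitude']
```

View pics/top0.png

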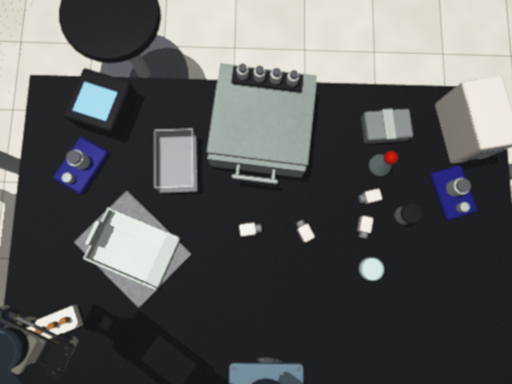

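View pics/side0.png

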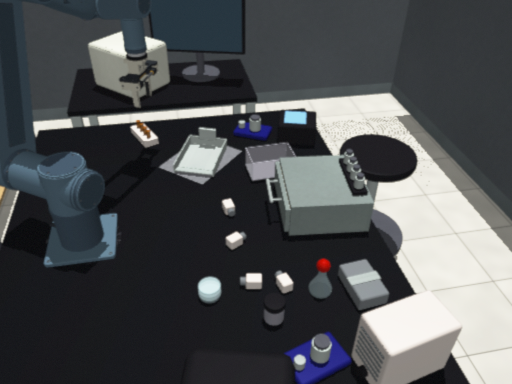

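View pics/wrist0.png

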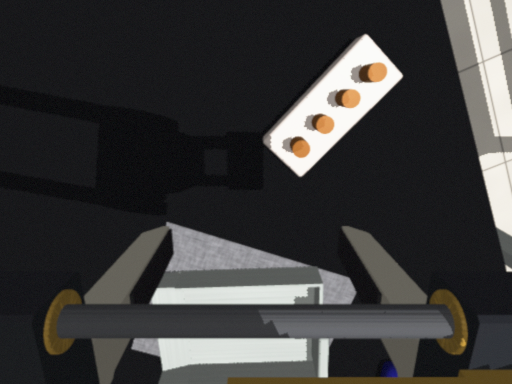

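The top view shows four white bottles at about (248,229), (306,231), (371,196) and (366,226). The tray is at (132,248) on a grey mat, with its tab on the left and its spout to the right. The clear box is at (175,160), the drawer unit at (262,125) with its handle at (255,178), the flask at (382,163), the lens case at (407,214) and the dishes at (371,269).

```bash
cat >> h.py <<'E'
def bottles(d,vis=False,zmax=0.06,zmin=0.02,smin=150):
    P=cloud(d); im=d['image'].astype(int)
    m=((im.min(-1)>smin)&(P[...,2]>zmin)&(P[...,2]<zmax)&(P[...,0]<0.80)&(P[...,0]>0.2)).astype(np.uint8)
    n,l,s,c=cv2.connectedComponentsWithStats(m)
    out=[]
    for i in range(1,n):
        if s[i,4]<25: continue
        q=P[l==i]
        r=cv2.minAreaRect((q[:,:2]*1000).astype(np.float32))
        out.append((s[i,4],c[i].round(1),np.r_[np.array(r[0])/1000,np.median(q[:,2])].round(4),np.round(r[1],1),round(r[2],1)))
    return out
E
python3 - <<'E'
from h import *
d=dict(np.load('pics/top0.npz'))
print(att(d).round(3))
P=cloud(d)
for b in bottles(d): print(*b)
for n,(u,v) in dict(bench=(330,300),mat=(140,290),floor=(135,250),unit=(262,125),lens=(407,214),dish=(371,269),flask=(382,163),box=(175,160),handle=(255,178),panel=(258,172),tab=(101,232)).items(): print(n,P[v,u].round(3))
im=d['image']
big=cv2.resize(im[60:330,60:460],None,fx=2,fy=2,interpolation=cv2.INTER_CUBIC)
cv2.imwrite('pics/top0b.png',big[:,:,::-1])
E
```

```text
[[ 0.013  0.987 -0.159]
 [-0.999  0.018  0.027]
 [ 0.03   0.158  0.987]]
165 [390.  130.6] [ 0.7764 -0.3656  0.0458] [48.2 35.2] 2.7
63 [ 66.3 177.2] [0.6169 0.5818 0.0443] [22.4 24.4] 90.0
165 [373.  195.5] [ 0.5809 -0.3121  0.0315] [31.6 45. ] 15.1
55 [464.3 206.4] [ 0.5507 -0.5758  0.046 ] [22.7 22.1] 56.2
141 [137.8 221.9] [0.4891 0.3602 0.0408] [221.4  40.2] 78.2
178 [365.8 224.2] [ 0.495  -0.2884  0.0323] [31.8 47.3] 80.7
180 [247.9 229.1] [0.4768 0.0532 0.032 ] [32.8 53.3] 8.7
182 [305.6 232.4] [ 0.4702 -0.1111  0.0321] [48. 33.] 29.4
178 [116.7 271. ] [0.3489 0.4152 0.0402] [221.3  36.4] 59.1
390 [371.6 268.7] [ 0.3687 -0.2994  0.0407] [59. 59.] 0.1
419 [ 59.6 318.1] [0.2099 0.579  0.028 ] [ 56.3 108.2] 22.7
bench [ 0.276 -0.186 -0.002]
mat [0.299 0.363 0.002]
floor [0.412 0.384 0.003]
unit [0.762 0.022 0.116]
lens [ 0.523 -0.395  0.071]
dish [ 0.367 -0.297  0.038]
flask [ 0.673 -0.333  0.058]
box [0.683 0.281 0.003]
handle [0.616 0.039 0.086]
panel [ 0.653  0.029 -0.005]
tab [0.461 0.474 0.038]
```

View pics/top0b.png

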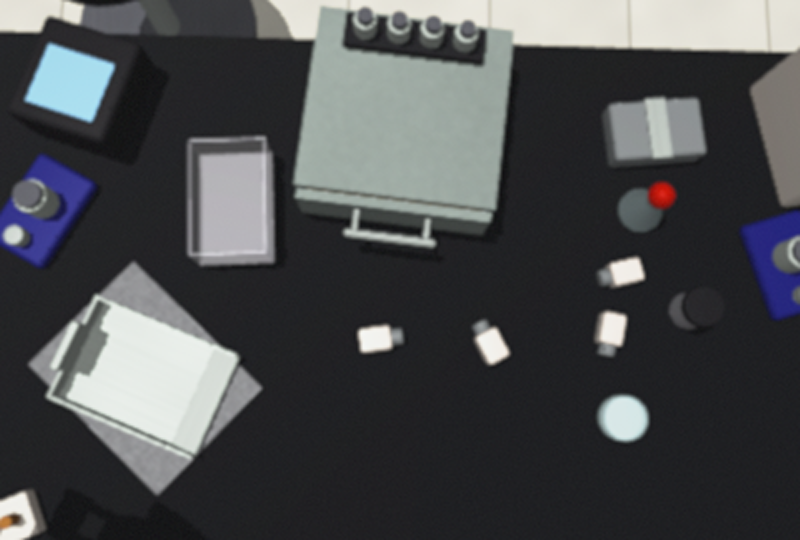

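```bash
cat > m1.py <<'E'
from h import *
import sys
def rays(d,uv,z):
    uv=np.array(uv,float).reshape(-1,2)
    r=np.stack([(uv[:,0]-d['cx'])/d['fx'],-(uv[:,1]-d['cy'])/d['fy'],-np.ones(len(uv))],-1)@att(d).T
    o=np.array(d['origin']); return o+r*((z-o[2])/r[:,2])[:,None]
d=dict(np.load('pics/top0.npz'))
P=cloud(d); im=d['image'].astype(int)
# mat corners
g=(abs(im.max(-1)-im.min(-1))<15)&(im.mean(-1)>45)&(P[...,2]<0.1)&(P[...,0]>0.2)&(P[...,0]<0.56)&(P[...,1]>0.2)&(P[...,1]<0.56)
g=g.astype(np.uint8); n,l,s,c=cv2.connectedComponentsWithStats(g); i=1+np.argmax(s[1:,4])
cs=max(cv2.findContours((l==i).astype(np.uint8),cv2.RETR_EXTERNAL,cv2.CHAIN_APPROX_NONE)[0],key=len)
r=cv2.minAreaRect(rays(d,cs.reshape(-1,2),0.003)[:,:2].astype(np.float32)*1000); print('mat?',r)
# tray rims: bright points z .03-.06
t=(im.min(-1)>110)&(P[...,2]>0.032)&(P[...,2]<0.055)&(P[...,0]>0.25)&(P[...,0]<0.56)&(P[...,1]>0.2)&(P[...,1]<0.56)
vu=np.argwhere(t)[:,::-1]; q=rays(d,vu,0.043)[:,:2]
print('rim',len(vu),cv2.minAreaRect((q*1000).astype(np.float32)))
# tab
t=(P[...,2]>0.06)&(P[...,0]>0.25)&(P[...,0]<0.56)&(P[...,1]>0.3)&(P[...,1]<0.56)
vu=np.argwhere(t)[:,::-1]; print('tab',len(vu), P[t].mean(0).round(3) if t.any() else '')
# unit top
t=(abs(P[...,2]-0.119)<0.008)&(P[...,0]>0.5)&(P[...,1]<0.25)&(P[...,1]>-0.2)
print('unit',cv2.minAreaRect((P[t][:,:2]*1000).astype(np.float32)))
cs=max(cv2.findContours(t.astype(np.uint8),cv2.RETR_EXTERNAL,cv2.CHAIN_APPROX_NONE)[0],key=len)
print(cv2.minAreaRect((rays(d,cs.reshape(-1,2),0.119)[:,:2]*1000).astype(np.float32)))
# handle
t=(P[...,2]>0.06)&(P[...,2]<0.1)&(P[...,0]>0.55)&(P[...,0]<0.66)&(P[...,1]<0.2)&(P[...,1]>-0.1)&(im.min(-1)>100)
vu=np.argwhere(t)[:,::-1];q=rays(d,vu,0.0865)[:,:2]; print('handle',len(vu),cv2.minAreaRect((q*1000).astype(np.float32)),P[t].mean(0))
# red bulb
t=(im[...,0]>120)&(im[...,1]<60)&(P[...,0]>0.3)
vu=np.argwhere(t)[:,::-1]; print('bulb',vu.mean(0),rays(d,vu.mean(0),0.105),rays(d,vu.mean(0),0.119))
print('lens', rays(d,(407,214),0.07))
E
python3 m1.py
```

```text
mat? ((417.50927734375, 394.0572509765625), (285.0833740234375, 230.39804077148438), 50.37767791748047)
rim 320 ((417.6068115234375, 384.22833251953125), (219.5174102783203, 155.9025421142578), 68.17041015625)
tab 906 [0.301 0.512 0.298]
unit ((796.9369506835938, 20.098922729492188), (280.7896423339844, 266.622802734375), 83.8904037475586)
((795.4252319335938, 20.124588012695312), (279.5278625488281, 266.5061950683594), 83.77491760253906)
handle 245 ((630.2861938476562, 6.059089660644531), (57.1749153137207, 196.04022216796875), 2.453662872314453) [0.62246637 0.03363312 0.08431609]
bulb [390.48031496 156.98425197] [[ 0.67993691 -0.34163577  0.105     ]] [[ 0.67635382 -0.33656684  0.119     ]]
lens [[ 0.52310399 -0.39538527  0.07      ]]
```

The measured sizes match the given ones: tray rim 219.5 x 156, unit top 280 wide, bottle tops at 32 mm. I'll start with the bottle nearest the tray.

```bash
cat >> h.py <<'E'
def down(phi):
    p=np.radians(phi); return R.from_matrix(np.array([[-np.sin(p),np.cos(p),0],[np.cos(p),np.sin(p),0],[0,0,-1]]).T)
def down2(phi):
    p=np.radians(phi); y=np.array([np.cos(p),np.sin(p),0]); z=np.array([0,0,-1.]); x=np.cross(y,z)
    return R.from_matrix(np.stack([x,y,z],1))
def rel(pos,Rt):
    p,r,o=tcp()
    s=r.inv().apply(np.array(pos)-p); a=(r.inv()*Rt).as_rotvec(degrees=True)
    n=max(np.linalg.norm(s)/.0417,np.linalg.norm(a)/7.16)
    return np.r_[s.round(3),a.round(1)],round(n,1)
def go(x,y,z,phi,flip=False):
    p,r,o=tcp(); yy=r.as_matrix()[:,1]; cur=np.degrees(np.arctan2(yy[1],yy[0]))
    dphi=(phi-cur+90)%180-90
    if flip: dphi+=180 if dphi<0 else -180
    return rel((x,y,z),down2(cur+dphi)), 'cur',round(cur,1)
E
python3 - <<'E'
from h import *
print(tcp()[0],tcp()[1].as_matrix().round(2))
print(go(.477,.053,.19,8.7)); print(go(.477,.053,.09,8.7))
E
```

```text
[0.22246139 0.50269192 0.3021391 ] [[-0.91  0.4  -0.  ]
 [ 0.4   0.91 -0.  ]
 [ 0.   -0.   -1.  ]]
((array([-0.415, -0.308,  0.112, -0.1  ,  0.   , 57.4  ]), np.float64(12.7)), 'cur', np.float64(66.1))
((array([-0.415, -0.308,  0.212, -0.1  ,  0.   , 57.4  ]), np.float64(13.4)), 'cur', np.float64(66.1))
```

Request:
drive_tool(plan=[[0.5, -0.415, -0.308, 0.112, 0, 0, 57.4], [0.5, -0.415, -0.308, 0.112, 0, 0, 57.4], [0.5, -0.415, -0.308, 0.112, 0, 0, 57.4], [0.5, -0.415, -0.308, 0.112, 0, 0, 57.4], [0.5, -0.415, -0.308, 0.112, 0, 0, 57.4], [0.5, -0.415, -0.308, 0.112, 0, 0, 57.4], [0.5, -0.415, -0.308, 0.112, 0, 0, 57.4], [0.5, -0.415, -0.308, 0.112, 0, 0, 57.4], [0.5, -0.415, -0.308, 0.112, 0, 0, 57.4], [0.5, -0.415, -0.308, 0.112, 0, 0, 57.4], [0.5, -0.415, -0.308, 0.112, 0, 0, 57.4], [0.5, -0.415, -0.308, 0.112, 0, 0, 57.4], [0.5, -0.415, -0.308, 0.112, 0, 0, 57.4], [0.5, -0.415, -0.308, 0.112, 0, 0, 57.4], [0.5, -0.415, -0.308, 0.112, 0, 0, 57.4], [0.5, -0.415, -0.308, 0.112, 0, 0, 57.4], [0.5, -0.415, -0.308, 0.112, 0, 0, 57.4]], newtons=15)

```text
t: 1.57
eef_pos: [0.4765, 0.0539, 0.1905]
orientation: [-2.045, -2.385, 0.002]
wrist_force: [0.2, -0.3, 0.3]
gripper_width: 0.0701
```

Run:
```python
from h import *
d=snap('wrist','w1'); print(go(.477,.053,.09,8.7), env.get_obs()['t'])
P=cloud(d)
for b in bottles(d): print(*b)
d=snap('top','t1')
for b in bottles(d): print(*b)
```

```text
((array([-0.001,  0.   ,  0.101, -0.1  ,  0.   ,  0.1  ]), np.float64(2.4)), 'cur', np.float64(8.8)) 1.6167
66 [500.4   0.9] [0.6194 0.2158 0.0222] [18.7  0.9] 4.1
2900 [257.  192.9] [0.4785 0.0514 0.0333] [34.  62.3] 9.2
103 [489. 236.] [0.6527 0.0536 0.05  ] [55.1  2.9] 84.7
2052 [226.  355.2] [ 0.4769 -0.1061  0.0327] [62.  34.2] 28.1
165 [390.1 130.5] [ 0.7772 -0.3659  0.0453] [47.5 35.4] 4.4
65 [ 66.3 177.1] [0.6195 0.5827 0.045 ] [31.3 24.7] 8.7
163 [373.  195.4] [ 0.581  -0.312   0.0323] [32.  47.1] 14.9
55 [464.3 206.4] [ 0.5514 -0.5753  0.0457] [23.  22.5] 41.2
140 [137.9 222. ] [0.4891 0.3602 0.0404] [222.1  40.2] 78.2
178 [365.8 224.2] [ 0.4951 -0.2888  0.032 ] [31.7 46.3] 79.1
121 [306.2 230.4] [ 0.4749 -0.1156  0.032 ] [48.6 30.2] 54.8
179 [116.9 271.1] [0.3486 0.4157 0.0406] [221.7  36.5] 58.8
391 [371.7 268.7] [ 0.3687 -0.2992  0.0409] [59. 58.] 0.6
480 [ 56.8 318.8] [0.2027 0.5963 0.0279] [ 56.9 146.1] 22.5
```

View pics/w1.png

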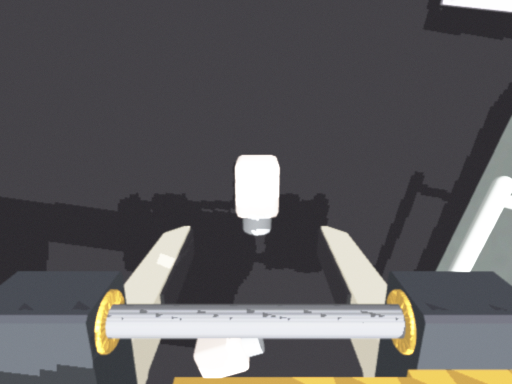

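The wrist view shows the bottle centred between the fingers at (257,193), body up and cap down in the image. Going down to grip it.

Request:
drive_tool(plan=[[0.5, 0, 0, 0.04, 0, 0, 0], [0.5, 0, 0, 0.08, 0, 0, 0], [0.5, 0, 0, 0.1, 0, 0, 0], [0.5, 0, 0, 0.1, 0, 0, 0], [-0.8, 0, 0, 0.1, 0, 0, 0], [-0.8, 0, 0, 0.1, 0, 0, 0], [-0.8, 0, 0, 0.1, 0, 0, 0], [-0.8, 0, 0, 0.1, 0, 0, 0], [-0.8, 0, 0, 0.1, 0, 0, 0], [-0.8, 0, 0, 0.1, 0, 0, 0], [-0.8, 0, 0, 0.06, 0, 0, 0], [-0.8, 0, 0, 0.02, 0, 0, 0], [-0.8, 0, 0, -0.01, 0, 0, 0]])

```text
t: 2.75
eef_pos: [0.4769, 0.0541, 0.2031]
orientation: [2.043, 2.385, -0.001]
wrist_force: [0.8, 0.5, 0.3]
gripper_width: 0.0337
```

```bash
cat > tr.py <<'E'
from h import *
T=np.array([.4176,.3842]); th=68.2
def tw(x,y):
    a=np.radians(th); return T+np.array([np.cos(a)*x-np.sin(a)*y,np.sin(a)*x+np.cos(a)*y])
def place(x,y,h,phi_rel,**k):
    p=tw(x,y); return go(p[0],p[1],h,th+phi_rel,**k)
E
python3 - <<'E'
from tr import *
print(env.get_obs()['gripper_width'])
print(place(50,35,.0,0) if 0 else place(.050,.036,.2,0)); print(place(.05,.036,.108,0)); print(tw(.05,.036),tw(.104,0),tw(-.11,0))
E
```

```text
0.033701609599666865
((array([ 3.97e-01, -1.30e-02,  3.00e-03, -0.00e+00,  1.00e-01, -5.94e+01]), np.float64(9.5)), 'cur', np.float64(8.8))
((array([ 3.97e-01, -1.30e-02,  9.50e-02, -0.00e+00,  1.00e-01, -5.94e+01]), np.float64(9.8)), 'cur', np.float64(8.8))
[0.4027429  0.44399353] [0.45622225 0.48076253] [0.37674954 0.28206656]
```

Request:
drive_tool(plan=[[-0.8, 0.397, -0.013, 0.003, 0, 0, -59.4], [-0.8, 0.397, -0.013, 0.003, 0, 0, -59.4], [-0.8, 0.397, -0.013, 0.003, 0, 0, -59.4], [-0.8, 0.397, -0.013, 0.003, 0, 0, -59.4], [-0.8, 0.397, -0.013, 0.003, 0, 0, -59.4], [-0.8, 0.397, -0.013, 0.003, 0, 0, -59.4], [-0.8, 0.397, -0.013, 0.003, 0, 0, -59.4], [-0.8, 0.397, -0.013, 0.003, 0, 0, -59.4], [-0.8, 0.397, -0.013, 0.003, 0, 0, -59.4], [-0.8, 0.397, -0.013, 0.003, 0, 0, -59.4], [-0.8, 0.397, -0.013, 0.003, 0, 0, -59.4], [-0.8, 0.397, -0.013, 0.04, 0, 0, -59.4], [-0.8, 0.397, -0.013, 0.08, 0, 0, -59.4], [-0.8, 0.397, -0.013, 0.1, 0, 0, -59.4], [-0.8, 0.397, -0.013, 0.1, 0, 0, -59.4], [0, 0.397, -0.013, 0.1, 0, 0, -59.4], [0, 0.397, -0.013, 0.1, 0, 0, -59.4], [0, 0.397, -0.013, 0.1, 0, 0, -59.4], [0, 0.397, -0.013, 0.06, 0, 0, -59.4], [0, 0.397, -0.013, 0.003, 0, 0, -59.4]])

```text
t: 4.42
eef_pos: [0.4022, 0.4433, 0.1842]
orientation: [-0.594, -3.083, 0.007]
wrist_force: [0.9, 0.7, 0.4]
gripper_width: 0.0463
```

Run:
```python
from h import *
d=snap('top','t2'); w=snap('wrist','w2')
for b in bottles(d): print(*b)
print(tcp()[0],go(.4745,-.110,.19,28.6+90))
```

```text
168 [390.  130.5] [ 0.7765 -0.3664  0.0456] [45.6 36.8] 5.7
66 [ 66.3 177. ] [0.6201 0.584  0.0452] [34.8 26.3] 24.8
168 [372.9 195.5] [ 0.5806 -0.3112  0.032 ] [32.1 46.9] 14.2
56 [464.4 206.5] [ 0.5508 -0.5764  0.0466] [22.8 22.1] 84.1
140 [138.2 222.1] [0.4889 0.3593 0.0408] [222.7  40.3] 78.2
178 [365.8 224.3] [ 0.4951 -0.2884  0.0322] [31.8 46.8] 77.4
184 [305.6 232.4] [ 0.4703 -0.111   0.0323] [47.7 32.8] 27.3
390 [371.7 268.7] [ 0.3677 -0.2995  0.0408] [59.9 59. ] 14.3
86 [ 49.6 317. ] [0.2282 0.5939 0.0283] [15.3 63.5] 27.7
[0.40661433 0.44692031 0.19334085] ((array([ -0.27 ,  -0.492,  -0.   ,   0.5  ,   0.8  , -50.4  ]), np.float64(13.5)), 'cur', np.float64(68.2))
```

View pics/w2.png

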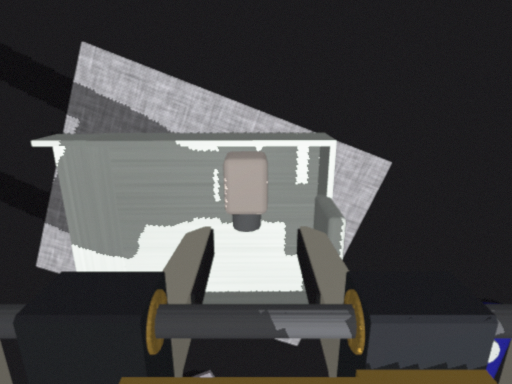

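The first bottle lies in the tray at (246,183), near the handle end. Next is bottle B.

Request:
drive_tool(plan=[[0.5, -0.27, -0.492, 0, 0.5, 0.8, -50.4], [0.5, -0.27, -0.492, 0, 0.5, 0.8, -50.4], [0.5, -0.27, -0.492, 0, 0.5, 0.8, -50.4], [0.5, -0.27, -0.492, 0, 0.5, 0.8, -50.4], [0.5, -0.27, -0.492, 0, 0.5, 0.8, -50.4], [0.5, -0.27, -0.492, 0, 0.5, 0.8, -50.4], [0.5, -0.27, -0.492, 0, 0.5, 0.8, -50.4], [0.5, -0.27, -0.492, 0, 0.5, 0.8, -50.4], [0.5, -0.27, -0.492, 0, 0.5, 0.8, -50.4], [0.5, -0.27, -0.492, 0, 0.5, 0.8, -50.4], [0.5, -0.27, -0.492, 0, 0.5, 0.8, -50.4], [0.5, -0.27, -0.492, 0, 0.5, 0.8, -50.4], [0.5, -0.27, -0.492, 0, 0.5, 0.8, -50.4], [0.5, -0.27, -0.492, 0, 0.5, 0.8, -50.4], [0.5, -0.27, -0.492, 0, 0.5, 0.8, -50.4], [0.5, -0.27, -0.492, 0, 0.5, 0.8, -50.4], [0.5, -0.27, -0.492, 0, 0.5, 0.8, -50.4]])

```text
t: 5.93
eef_pos: [0.4747, -0.1102, 0.1902]
orientation: [-0.774, 3.044, -0.002]
wrist_force: [-0.4, 0.2, -0.1]
gripper_width: 0.0698
```

Run:
```python
from h import *
w=snap('wrist','w3')
for b in bottles(w): print(*b)
print(tcp()[0],go(.4735,-.110,.09,28.6+90))
```

```text
4050 [ 35.2 105.8] [ 0.489  -0.2854  0.033 ] [33.5 61.3] 78.7
2901 [258.4 194.1] [ 0.476  -0.1076  0.0335] [62.4 33.9] 29.1
705 [ 11.4 199.5] [ 0.5733 -0.2821  0.0258] [32.  20.6] 19.4
1694 [199.5 364.6] [ 0.6399 -0.0651  0.0339] [20.7 80.1] 9.6
[ 0.47453528 -0.10928732  0.19005817] ((array([ 0.001, -0.   ,  0.1  , -0.   ,  0.   ,  0.   ]), np.float64(2.4)), 'cur', np.float64(118.6))
```

Request:
drive_tool(plan=[[0.5, 0, 0, 0.04, 0, 0, 0], [0.5, 0, 0, 0.08, 0, 0, 0], [0.5, 0, 0, 0.1, 0, 0, 0], [0.5, 0, 0, 0.1, 0, 0, 0], [-0.8, 0, 0, 0.1, 0, 0, 0], [-0.8, 0, 0, 0.1, 0, 0, 0], [-0.8, 0, 0, 0.1, 0, 0, 0], [-0.8, 0, 0, 0.1, 0, 0, 0], [-0.8, 0, 0, 0.1, 0, 0, 0], [-0.8, 0, 0, 0.1, 0, 0, 0], [-0.8, 0, 0, 0.06, 0, 0, 0], [-0.8, 0, 0, 0.02, 0, 0, 0], [-0.8, 0, 0, -0.01, 0, 0, 0]])

```text
t: 7.07
eef_pos: [0.4747, -0.1095, 0.2025]
orientation: [-0.776, 3.043, -0.002]
wrist_force: [1.2, -1.1, 0.7]
gripper_width: 0.0341
```

Run:
```python
from tr import *
print(place(.050,-.036,.2,0)); print(place(.05,-.036,.103,0))
```

```text
((array([-2.48e-01,  4.65e-01,  2.00e-03, -1.00e-01,  1.00e-01,  5.04e+01]), np.float64(12.6)), 'cur', np.float64(118.6))
((array([-0.248,  0.465,  0.099, -0.1  ,  0.1  , 50.4  ]), np.float64(12.9)), 'cur', np.float64(118.6))
```

Request:
drive_tool(plan=[[-0.8, -0.248, 0.465, 0.002, 0, 0, 50.4], [-0.8, -0.248, 0.465, 0.002, 0, 0, 50.4], [-0.8, -0.248, 0.465, 0.002, 0, 0, 50.4], [-0.8, -0.248, 0.465, 0.002, 0, 0, 50.4], [-0.8, -0.248, 0.465, 0.002, 0, 0, 50.4], [-0.8, -0.248, 0.465, 0.002, 0, 0, 50.4], [-0.8, -0.248, 0.465, 0.002, 0, 0, 50.4], [-0.8, -0.248, 0.465, 0.002, 0, 0, 50.4], [-0.8, -0.248, 0.465, 0.002, 0, 0, 50.4], [-0.8, -0.248, 0.465, 0.002, 0, 0, 50.4], [-0.8, -0.248, 0.465, 0.002, 0, 0, 50.4], [-0.8, -0.248, 0.465, 0.002, 0, 0, 50.4], [-0.8, -0.248, 0.465, 0.002, 0, 0, 50.4], [-0.8, -0.248, 0.465, 0.002, 0, 0, 50.4], [-0.8, -0.248, 0.465, 0.002, 0, 0, 50.4], [-0.8, -0.248, 0.465, 0.04, 0, 0, 50.4], [-0.8, -0.248, 0.465, 0.08, 0, 0, 50.4], [-0.8, -0.248, 0.465, 0.099, 0, 0, 50.4], [-0.8, -0.248, 0.465, 0.099, 0, 0, 50.4]])

```text
t: 8.65
eef_pos: [0.4677, 0.4154, 0.0984]
orientation: [-0.594, -3.08, 0.01]
wrist_force: [-0.5, 1.1, -0.1]
gripper_width: 0.0338
```

Request:
drive_tool(plan=[[0, 0, 0, 0, 0, 0, 0], [0, 0, 0, 0, 0, 0, 0], [0, 0, 0, 0, 0, 0, 0], [0, 0, 0, -0.04, 0, 0, 0], [0, 0, 0, -0.08, 0, 0, 0], [0, 0, 0, -0.1, 0, 0, 0]])

```text
t: 9.15
eef_pos: [0.4701, 0.4169, 0.2049]
orientation: [0.594, 3.083, -0.001]
wrist_force: [0.8, 1.1, 1.5]
gripper_width: 0.0464
```

Run:
```python
from h import *
d=snap('top','t3'); w=snap('wrist','w4')
for b in bottles(d): print(*b)
print(tcp()[0],go(.490,-.286,.19,79))
```

```text
167 [390.1 130.4] [ 0.7771 -0.3658  0.0457] [47.4 36. ] 3.3
29 [ 67.8 175.4] [0.6215 0.5759 0.0455] [22.2 12. ] 49.3
168 [372.9 195.5] [ 0.5808 -0.312   0.0329] [31.7 46.5] 16.4
56 [464.3 206.5] [ 0.5509 -0.5756  0.0461] [21.6 23. ] 5.1
78 [127.9 216.8] [0.5041 0.3961 0.0414] [135.8  13.4] 72.6
177 [365.8 224.3] [ 0.4951 -0.2895  0.0318] [33.8 46.9] 77.6
159 [111.3 255. ] [0.3961 0.4412 0.0391] [32.6 45.4] 70.5
389 [371.7 268.7] [ 0.3681 -0.2998  0.0409] [59.2 59.5] 47.0
102 [132.9 278.7] [0.3324 0.3756 0.0398] [137.4   4.9] 68.2
[0.47094193 0.41748346 0.20571772] ((array([ -0.279,  -0.646,   0.015,   0.2  ,   0.3  , -10.8  ]), np.float64(16.9)), 'cur', np.float64(68.2))
```

View pics/w4.png

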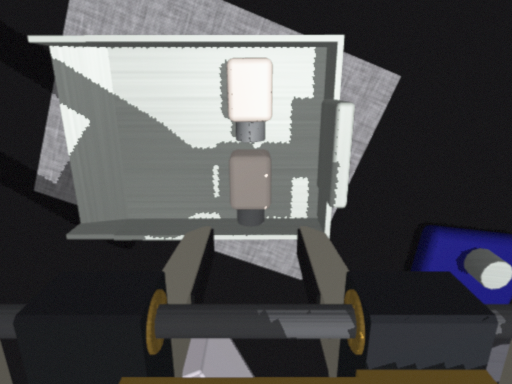

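Both bottles are in the tray, at (250,90) and (251,180), and C and D haven't moved. Next is D.

Request:
drive_tool(plan=[[0.5, -0.279, -0.646, 0.015, 0, 0, -10.8], [0.5, -0.279, -0.646, 0.015, 0, 0, -10.8], [0.5, -0.279, -0.646, 0.015, 0, 0, -10.8], [0.5, -0.279, -0.646, 0.015, 0, 0, -10.8], [0.5, -0.279, -0.646, 0.015, 0, 0, -10.8], [0.5, -0.279, -0.646, 0.015, 0, 0, -10.8], [0.5, -0.279, -0.646, 0.015, 0, 0, -10.8], [0.5, -0.279, -0.646, 0.015, 0, 0, -10.8], [0.5, -0.279, -0.646, 0.015, 0, 0, -10.8], [0.5, -0.279, -0.646, 0.015, 0, 0, -10.8], [0.5, -0.279, -0.646, 0.015, 0, 0, -10.8], [0.5, -0.279, -0.646, 0.015, 0, 0, -10.8], [0.5, -0.279, -0.646, 0.015, 0, 0, -10.8], [0.5, -0.279, -0.646, 0.015, 0, 0, -10.8], [0.5, -0.279, -0.646, 0.015, 0, 0, -10.8], [0.5, -0.279, -0.646, 0.015, 0, 0, -10.8], [0.5, -0.279, -0.646, 0.015, 0, 0, -10.8], [0.5, -0.279, -0.646, 0.015, 0, 0, -10.8], [0.5, -0.279, -0.646, 0.015, 0, 0, -10.8], [0.5, -0.279, -0.646, 0.015, 0, 0, -10.8]])

```text
t: 10.92
eef_pos: [0.4894, -0.2854, 0.1897]
orientation: [0.302, 3.123, 0.004]
wrist_force: [0.5, 0.5, -1.3]
gripper_width: 0.0697
```

Run:
```python
from h import *
w=snap('wrist','w5')
for b in bottles(w): print(*b)
print(tcp()[0],go(.490,-.286,.09,79))
```

```text
6929 [198.3  37.8] [ 0.3752 -0.3013  0.0419] [62.5 49.8] 78.9
2084 [253.3 205.6] [ 0.4968 -0.2888  0.0337] [31.6 44.5] 78.9
1317 [255.  291.7] [ 0.5733 -0.3033  0.033 ] [61.4 24.7] 77.5
[ 0.48960412 -0.28472483  0.18985556] ((array([-0.   , -0.001,  0.1  ,  0.2  ,  0.2  ,  0.   ]), np.float64(2.4)), 'cur', np.float64(79.0))
```

View pics/w5.png

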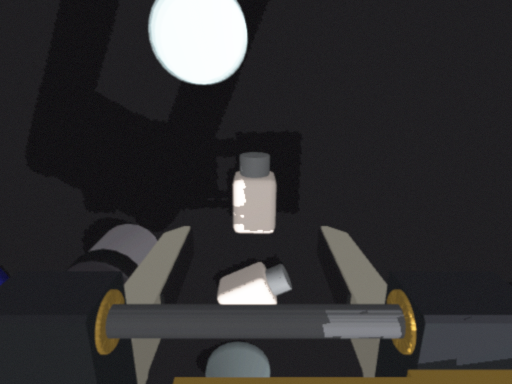

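D is centred at (255,195), with the lens case at (125,250) left of the left finger. I'll narrow the opening a little before going down.

Request:
drive_tool(plan=[[0.3, 0, -0.001, 0.03, 0, 0, 0], [0.3, 0, -0.001, 0.06, 0, 0, 0], [0.3, 0, -0.001, 0.1, 0, 0, 0], [0.3, 0, -0.001, 0.1, 0, 0, 0], [-0.8, 0, -0.001, 0.1, 0, 0, 0], [-0.8, 0, -0.001, 0.1, 0, 0, 0], [-0.8, 0, -0.001, 0.1, 0, 0, 0], [-0.8, 0, -0.001, 0.1, 0, 0, 0], [-0.8, 0, -0.001, 0.1, 0, 0, 0], [-0.8, 0, -0.001, 0.06, 0, 0, 0], [-0.8, 0, -0.001, 0.02, 0, 0, 0], [-0.8, 0, -0.001, -0.02, 0, 0, 0]])

```text
t: 11.97
eef_pos: [0.4888, -0.2853, 0.211]
orientation: [0.301, 3.124, 0.006]
wrist_force: [1.6, 0.1, -0.8]
gripper_width: 0.0341
```

Run:
```python
from tr import *
print(place(-.028,-.034,.2,0)); print(place(-.028,-.034,.103,0))
```

```text
((array([ 0.169,  0.61 ,  0.013,  0.2  ,  0.1  , 10.8  ]), np.float64(15.2)), 'cur', np.float64(79.0))
((array([ 0.17 ,  0.609,  0.11 ,  0.2  ,  0.1  , 10.8  ]), np.float64(15.4)), 'cur', np.float64(79.0))
```

Request:
drive_tool(plan=[[-0.8, 0.169, 0.61, 0.01, 0, 0, 10.8], [-0.8, 0.169, 0.61, 0.01, 0, 0, 10.8], [-0.8, 0.169, 0.61, 0.01, 0, 0, 10.8], [-0.8, 0.169, 0.61, 0.01, 0, 0, 10.8], [-0.8, 0.169, 0.61, 0.01, 0, 0, 10.8], [-0.8, 0.169, 0.61, 0.01, 0, 0, 10.8], [-0.8, 0.169, 0.61, 0.01, 0, 0, 10.8], [-0.8, 0.169, 0.61, 0.01, 0, 0, 10.8], [-0.8, 0.169, 0.61, 0.01, 0, 0, 10.8], [-0.8, 0.169, 0.61, 0.01, 0, 0, 10.8], [-0.8, 0.169, 0.61, 0.01, 0, 0, 10.8], [-0.8, 0.169, 0.61, 0.01, 0, 0, 10.8], [-0.8, 0.169, 0.61, 0.01, 0, 0, 10.8], [-0.8, 0.169, 0.61, 0.01, 0, 0, 10.8], [-0.8, 0.169, 0.61, 0.01, 0, 0, 10.8], [-0.8, 0.169, 0.61, 0.01, 0, 0, 10.8], [-0.8, 0.169, 0.61, 0.01, 0, 0, 10.8], [-0.8, 0.17, 0.609, 0.05, 0, 0, 10.8], [-0.8, 0.17, 0.609, 0.085, 0, 0, 10.8], [-0.8, 0.17, 0.609, 0.108, 0, 0, 10.8]])

```text
t: 13.63
eef_pos: [0.4375, 0.3431, 0.1029]
orientation: [0.595, 3.084, 0.003]
wrist_force: [-0.3, -0.6, -0.5]
gripper_width: 0.0341
```

Request:
drive_tool(plan=[[-0.8, 0, 0, 0, 0, 0, 0], [0, 0, 0, 0, 0, 0, 0], [0, 0, 0, 0, 0, 0, 0], [0, 0, 0, 0, 0, 0, 0], [0, 0, 0, -0.04, 0, 0, 0], [0, 0, 0, -0.08, 0, 0, 0], [0, 0, 0, -0.11, 0, 0, 0]])

```text
t: 14.22
eef_pos: [0.4384, 0.3432, 0.2175]
orientation: [0.594, 3.08, 0.007]
wrist_force: [1.0, 1.6, 0.0]
gripper_width: 0.0463
```

Run:
```python
from h import *
d=snap('top','t4'); w=snap('wrist','w6')
for b in bottles(d): print(*b)
print(tcp()[0],go(.579,-.304,.22,105), go(.579,-.304,.22,105,flip=True),env.get_obs()['qpos'])
```

```text
168 [390.1 130.4] [ 0.7769 -0.3663  0.0455] [47.  36.1] 4.6
66 [ 66.3 177.1] [0.618  0.5854 0.0445] [31.9 25.4] 67.2
166 [372.9 195.5] [ 0.5808 -0.3117  0.0322] [31.8 47.7] 14.3
57 [464.3 206.6] [ 0.5505 -0.576   0.0463] [21.2 22.9] 1.7
100 [148.2 225.3] [0.4815 0.3402 0.0406] [178.7   4.1] 68.2
52 [ 95.4 262.7] [0.3744 0.4811 0.0408] [70.9  4.4] 68.3
390 [371.7 268.7] [ 0.3687 -0.2996  0.0405] [59.  59.2] 0.9
31 [148.8 285.4] [0.3142 0.3303 0.0384] [39.4  4.8] 68.2
121 [ 37.1 323.2] [0.2103 0.6394 0.0282] [21.7 67.6] 3.8
[0.44063602 0.34449635 0.22095406] ((array([-3.70e-01, -5.51e-01, -2.00e-03,  5.00e-01,  8.00e-01, -3.68e+01]), np.float64(15.9)), 'cur', np.float64(68.2)) ((array([-3.700e-01, -5.510e-01, -2.000e-03,  1.000e+00, -7.000e-01,
        1.432e+02]), np.float64(20.0)), 'cur', np.float64(68.2)) [ 4.63653154e-01  3.34694697e-01  1.64010098e+00  1.02838314e-03
  1.15020311e+00 -7.26524535e-01]
```

View pics/w6.png

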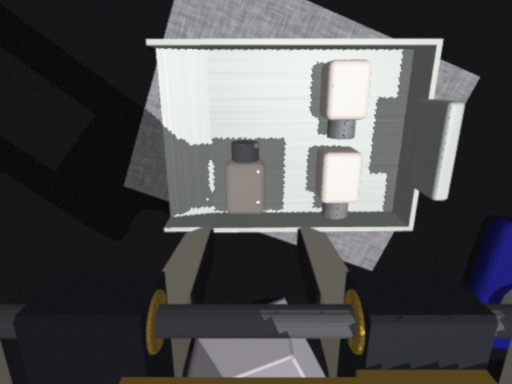

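Three bottles are in the tray, at (348,90), (341,175) and (246,185). The last one, C, I'll grip lengthwise so the gripper body stays clear of the flask.

Request:
drive_tool(plan=[[1, -0.37, -0.551, -0.002, 0.5, 0.8, -36.8], [1, -0.37, -0.551, -0.002, 0.5, 0.8, -36.8], [1, -0.37, -0.551, -0.002, 0.5, 0.8, -36.8], [1, -0.37, -0.551, -0.002, 0.5, 0.8, -36.8], [1, -0.37, -0.551, -0.002, 0.5, 0.8, -36.8], [1, -0.37, -0.551, -0.002, 0.5, 0.8, -36.8], [1, -0.37, -0.551, -0.002, 0.5, 0.8, -36.8], [1, -0.37, -0.551, -0.002, 0.5, 0.8, -36.8], [1, -0.37, -0.551, -0.002, 0.5, 0.8, -36.8], [1, -0.37, -0.551, -0.002, 0.5, 0.8, -36.8], [1, -0.37, -0.551, -0.002, 0.5, 0.8, -36.8], [1, -0.37, -0.551, -0.002, 0.5, 0.8, -36.8], [1, -0.37, -0.551, -0.002, 0.5, 0.8, -36.8], [1, -0.37, -0.551, -0.002, 0.5, 0.8, -36.8], [1, -0.37, -0.551, -0.002, 0.5, 0.8, -36.8], [1, -0.37, -0.551, -0.002, 0.5, 0.8, -36.8], [1, -0.37, -0.551, -0.002, 0.5, 0.8, -36.8], [1, -0.37, -0.551, -0.002, 0.5, 0.8, -36.8], [1, -0.37, -0.551, -0.002, 0.5, 0.8, -36.8], [1, -0.37, -0.551, -0.002, 0.5, 0.8, -36.8]])

```text
t: 15.98
eef_pos: [0.5788, -0.3038, 0.2199]
orientation: [-0.409, 3.115, 0.002]
wrist_force: [0.6, 0.2, -0.2]
gripper_width: 0.0929
```

Run:
```python
from h import *
w=snap('wrist','w7')
for b in bottles(w): print(*b)
print(tcp()[0],go(.579,-.304,.09,105))
```

```text
373 [173.   92.4] [ 0.5216 -0.3897  0.0326] [46.1 15.1] 19.5
2415 [252.6 185.7] [ 0.5794 -0.3039  0.0334] [32.8 61.4] 14.9
2170 [194. 268.] [ 0.6722 -0.3371  0.0386] [52.9 41.4] 80.9
3611 [171.  362.6] [ 0.7758 -0.3426  0.0451] [ 49.4 100.2] 5.2
179 [389.7 370.3] [ 0.7452 -0.1122  0.027 ] [ 2.1 26.1] 83.8
[ 0.57893015 -0.30329272  0.21994436] ((array([ 0.   , -0.001,  0.13 ,  0.1  ,  0.   ,  0.   ]), np.float64(3.1)), 'cur', np.float64(105.0))
```

View pics/w7.png

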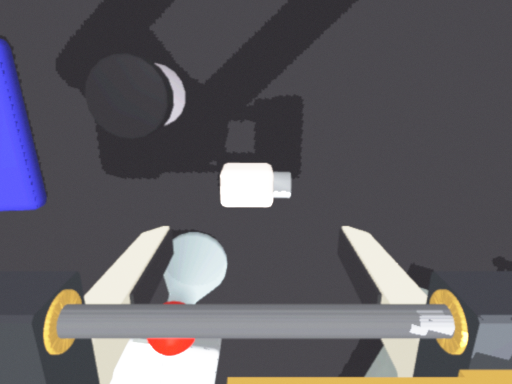

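C is at (254,185), aligned with the jaws. The flask at (195,265) and the lens case at (130,95) are both clear.

Request:
drive_tool(plan=[[1, 0, -0.001, 0.04, 0, 0, 0], [1, 0, -0.001, 0.08, 0, 0, 0], [1, 0, -0.001, 0.115, 0, 0, 0], [1, 0, -0.001, 0.13, 0, 0, 0], [1, 0, -0.001, 0.13, 0, 0, 0], [0, 0, -0.001, 0.13, 0, 0, 0], [0, 0, -0.001, 0.13, 0, 0, 0], [0, 0, -0.001, 0.13, 0, 0, 0], [0, 0, -0.001, 0.13, 0, 0, 0], [0, 0, -0.001, 0.13, 0, 0, 0], [0, 0, -0.001, 0.13, 0, 0, 0], [0, 0, -0.001, 0.1, 0, 0, 0], [0, 0, -0.001, 0.06, 0, 0, 0], [0, 0, -0.001, 0.02, 0, 0, 0], [0, 0, -0.001, -0.01, 0, 0, 0]])

```text
t: 17.28
eef_pos: [0.5795, -0.3046, 0.2334]
orientation: [-0.41, 3.112, -0.002]
wrist_force: [1.0, -0.4, 0.3]
gripper_width: 0.0621
```

Run:
```python
from tr import *
print(env.get_obs()['gripper_width'])
snap('side','s1')
print(place(-.028,.038,.21,0)); print(place(-.028,.038,.103,0))
```

```text
0.06208768183167919
((array([ 2.70e-02,  7.10e-01,  2.30e-02, -4.00e-01,  6.00e-01,  3.68e+01]), np.float64(17.0)), 'cur', np.float64(105.0))
((array([ 2.80e-02,  7.11e-01,  1.30e-01, -4.00e-01,  6.00e-01,  3.68e+01]), np.float64(17.3)), 'cur', np.float64(105.0))
```

View pics/s1.png

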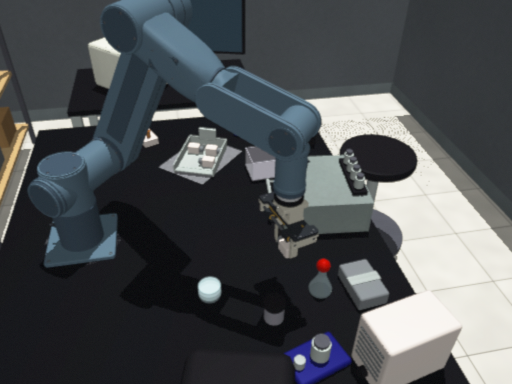

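Request:
drive_tool(plan=[[0, 0.027, 0.71, 0.02, -0.4, 0.6, 36.8], [0, 0.027, 0.71, 0.02, -0.4, 0.6, 36.8], [0, 0.027, 0.71, 0.02, -0.4, 0.6, 36.8], [0, 0.027, 0.71, 0.02, -0.4, 0.6, 36.8], [0, 0.027, 0.71, 0.02, -0.4, 0.6, 36.8], [0, 0.027, 0.71, 0.02, -0.4, 0.6, 36.8], [0, 0.027, 0.71, 0.02, -0.4, 0.6, 36.8], [0, 0.027, 0.71, 0.02, -0.4, 0.6, 36.8], [0, 0.027, 0.71, 0.02, -0.4, 0.6, 36.8], [0, 0.027, 0.71, 0.02, -0.4, 0.6, 36.8], [0, 0.027, 0.71, 0.02, -0.4, 0.6, 36.8], [0, 0.027, 0.71, 0.02, -0.4, 0.6, 36.8], [0, 0.027, 0.71, 0.02, -0.4, 0.6, 36.8], [0, 0.027, 0.71, 0.02, -0.4, 0.6, 36.8], [0, 0.027, 0.71, 0.02, -0.4, 0.6, 36.8], [0, 0.027, 0.71, 0.02, -0.4, 0.6, 36.8], [0, 0.027, 0.71, 0.02, -0.4, 0.6, 36.8], [0, 0.027, 0.71, 0.02, -0.4, 0.6, 36.8], [0, 0.027, 0.71, 0.02, -0.4, 0.6, 36.8]])

```text
t: 18.92
eef_pos: [0.3705, 0.3742, 0.2128]
orientation: [0.586, 3.086, 0.001]
wrist_force: [0.2, -1.2, -0.2]
gripper_width: 0.0619
```

Run:
```python
from tr import *
print(place(-.028,.038,.103,0))
```

```text
((array([-0.002, -0.001,  0.11 ,  0.   ,  0.   ,  0.3  ]), np.float64(2.6)), 'cur', np.float64(68.5))
```

Request:
drive_tool(plan=[[0, -0.002, -0.001, 0.04, 0, 0, 0], [0, -0.002, -0.001, 0.08, 0, 0, 0], [0, -0.002, -0.001, 0.11, 0, 0, 0], [0, -0.002, -0.001, 0.11, 0, 0, 0], [0.55, -0.002, -0.001, 0.11, 0, 0, 0], [0.55, -0.002, -0.001, 0.11, 0, 0, 0], [0.55, -0.002, -0.001, 0.11, 0, 0, 0], [0.55, -0.002, -0.001, 0.07, 0, 0, 0], [0.55, -0.002, -0.001, 0.03, 0, 0, 0], [0.55, -0.002, -0.001, 0, 0, 0, 0]])

```text
t: 19.75
eef_pos: [0.3728, 0.3729, 0.2174]
orientation: [0.586, 3.083, 0.006]
wrist_force: [0.1, 1.0, 0.1]
gripper_width: 0.0719
```

Run:
```python
from h import *
d=snap('top','t5'); w=snap('wrist','w8')
# unit dir guess; go above handle
a=np.radians(-6.2); x=np.array([np.cos(a),np.sin(a)])
h=np.array([.802,.019])-.18*x; print(h)
print(tcp()[0],go(h[0]-.03,h[1],.25,-6.2))
```

```text
[0.62305283 0.03843988]
[0.37498739 0.37443235 0.2206459 ] ((array([-3.26e-01, -2.32e-01, -2.90e-02,  9.00e-01, -0.00e+00,  7.47e+01]), np.float64(10.4)), 'cur', np.float64(68.5))
```

View pics/w8.png

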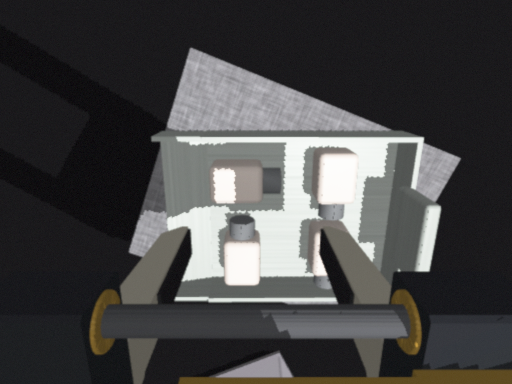

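View pics/t5.png

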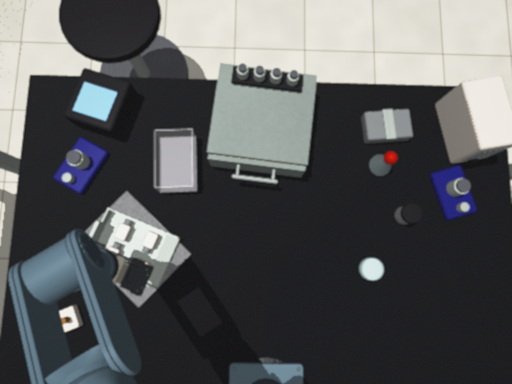

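All four bottles are in the tray, and nothing white is left on the open bench in the top view. Moving over the drawer handle next.

Request:
drive_tool(plan=[[0, -0.326, -0.232, -0.029, 0.9, 0, 74.7], [0, -0.326, -0.232, -0.029, 0.9, 0, 74.7], [0, -0.326, -0.232, -0.029, 0.9, 0, 74.7], [0, -0.326, -0.232, -0.029, 0.9, 0, 74.7], [0, -0.326, -0.232, -0.029, 0.9, 0, 74.7], [0, -0.326, -0.232, -0.029, 0.9, 0, 74.7], [0, -0.326, -0.232, -0.029, 0.9, 0, 74.7], [0, -0.326, -0.232, -0.029, 0.9, 0, 74.7], [0, -0.326, -0.232, -0.029, 0.9, 0, 74.7], [0, -0.326, -0.232, -0.029, 0.9, 0, 74.7], [0, -0.326, -0.232, -0.029, 0.9, 0, 74.7], [0, -0.326, -0.232, -0.029, 0.9, 0, 74.7], [0, -0.326, -0.232, -0.029, 0.9, 0, 74.7], [0, -0.326, -0.232, -0.029, 0.9, 0, 74.7], [0, -0.326, -0.232, -0.029, 0.9, 0, 74.7]])

```text
t: 21.1
eef_pos: [0.5922, 0.0398, 0.25]
orientation: [-2.335, -2.101, -0.001]
wrist_force: [-0.4, 0.2, 1.2]
gripper_width: 0.0467
```

Run:
```python
from h import *
w=snap('wrist','w9'); P=cloud(w); im=w['image'].astype(int)
print(tcp()[0],env.get_obs()['qpos'].round(2) if hasattr(env.get_obs()['qpos'],'round') else env.get_obs()['qpos'])
t=(P[...,2]>.07)&(P[...,2]<.10)&(P[...,0]<.66)&(P[...,0]>.57)&(im.min(-1)>90)
q=P[t]; print(len(q),cv2.minAreaRect((q[:,:2]*1000).astype(np.float32)),np.percentile(q[:,2],[5,50,95]))
```

```text
[0.5923182  0.03984737 0.24996083] [-0.12  0.37  1.5   0.    1.26 -0.02]
2628 ((631.2838745117188, 40.79171371459961), (129.80543518066406, 40.8950080871582), 83.93406677246094) [0.08230456 0.08520306 0.08707805]
```

View pics/w9.png

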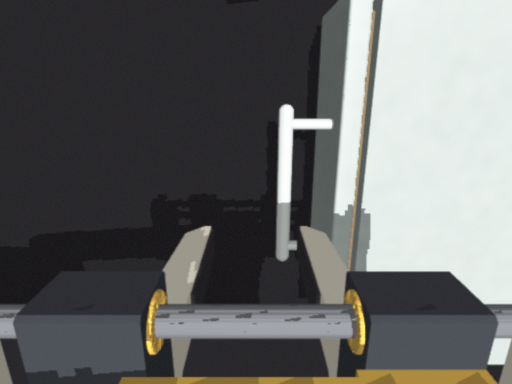

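The handle bar runs at columns 280-292, at about (0.616, 0.042), 0.085 at its top. I'll use a 23 mm opening so that the rear finger fits the 29.5 mm gap.

Run:
```python
from h import *
print(go(.6165,.042,.25,-6.1),go(.6165,.042,.147,-6.1))
```

```text
((array([ 0.005,  0.024, -0.   ,  0.   , -0.   ,  0.   ]), np.float64(0.6)), 'cur', np.float64(-6.1)) ((array([ 0.005,  0.024,  0.103,  0.   , -0.   ,  0.   ]), np.float64(2.5)), 'cur', np.float64(-6.1))
```

Request:
drive_tool(plan=[[-0.5, 0.005, 0.024, 0, 0, 0, 0], [-0.5, 0.005, 0.024, 0, 0, 0, 0], [-0.5, 0.005, 0.024, 0, 0, 0, 0], [-0.5, 0.005, 0.024, 0.03, 0, 0, 0], [-0.5, 0.005, 0.024, 0.06, 0, 0, 0], [-0.5, 0.005, 0.024, 0.08, 0, 0, 0], [-0.5, 0.005, 0.024, 0.103, 0, 0, 0], [-0.5, 0.005, 0.024, 0.103, 0, 0, 0], [-1, 0.005, 0.024, 0.103, 0, 0, 0], [-1, 0.005, 0.024, 0.103, 0, 0, 0], [-1, 0.005, 0.024, 0.103, 0, 0, 0], [-1, 0.005, 0.024, 0.103, 0, 0, 0]], newtons=30)

```text
t: 22.15
eef_pos: [0.6166, 0.0426, 0.1485]
orientation: [2.335, 2.101, 0.002]
wrist_force: [-3.6, 1.3, 3.0]
gripper_width: 0.0099
```

Request:
drive_tool(plan=[[-1, 0, -0.01, 0, 0, 0, 0], [-1, 0, -0.025, 0, 0, 0, 0], [-1, 0, -0.04, 0, 0, 0, 0], [-1, 0, -0.055, 0, 0, 0, 0], [-1, 0, -0.07, 0, 0, 0, 0], [-1, 0, -0.085, 0, 0, 0, 0], [-1, 0, -0.1, 0, 0, 0, 0], [-1, 0, -0.115, 0, 0, 0, 0], [-1, 0, -0.13, 0, 0, 0, 0], [-1, 0, -0.145, 0, 0, 0, 0], [-1, 0, -0.16, 0, 0, 0, 0], [-1, 0, -0.175, 0, 0, 0, 0], [-1, 0, -0.185, 0, 0, 0, 0], [-1, 0, -0.195, 0, 0, 0, 0], [-1, 0, -0.195, 0, 0, 0, 0], [-1, 0, -0.195, 0, 0, 0, 0]])

```text
t: 23.48
eef_pos: [0.4224, 0.0633, 0.1485]
orientation: [-2.335, -2.101, -0.002]
wrist_force: [-0.6, 3.4, -5.2]
gripper_width: 0.0101
```

Pulled 195 mm with the grip still closed. Releasing and rising.

Request:
drive_tool(plan=[[-0.5, 0, 0, 0, 0, 0, 0], [-0.5, 0, 0, 0, 0, 0, 0], [-0.5, 0, 0, -0.04, 0, 0, 0], [-0.5, 0, 0, -0.08, 0, 0, 0], [0, 0, 0, -0.12, 0, 0, 0], [0, 0, 0, -0.16, 0, 0, 0], [0, 0, 0, -0.2, 0, 0, 0], [0, 0, 0, -0.2, 0, 0, 0]])

```text
t: 24.15
eef_pos: [0.426, 0.0624, 0.3574]
orientation: [2.326, 2.092, 0.019]
wrist_force: [1.2, -0.5, 0.1]
gripper_width: 0.0441
```

Run:
```python
from h import *
snap('top','t6'); w=snap('wrist','w10'); P=cloud(w); im=w['image'].astype(int)
print(tcp()[0])
t=(P[...,2]>.103)&(P[...,2]<.113)&(P[...,0]<.60)
q=P[t]; print(len(q),cv2.minAreaRect((q[:,:2]*1000).astype(np.float32)),np.percentile(q[:,2],[5,50,95]))
```

```text
[0.42375044 0.06268439 0.35098039]
3756 ((465.82470703125, 58.749107360839844), (272.7330017089844, 15.236451148986816), 83.97112274169922) [0.10478906 0.10630652 0.10754136]
```

View pics/w10.png

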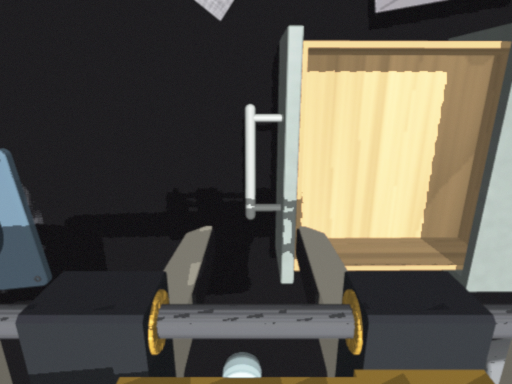

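View pics/t6.png

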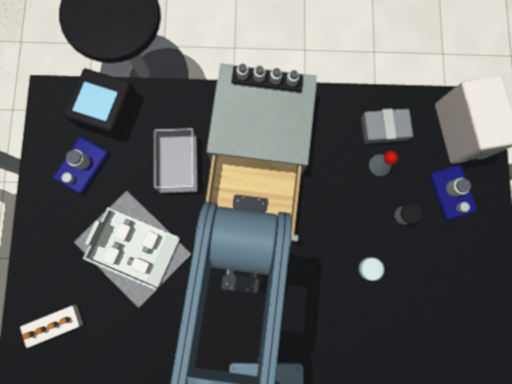

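The drawer is open about 195 mm: the panel is at columns 280-300 and the wood interior at 300-480 in the wrist view. Before lifting the tray, I'll try the pour pose with the empty gripper to check reach.

```bash
cat > pour.py <<'E'
from h import *
def trayR(alpha,theta):
    return R.from_euler('z',alpha,degrees=True)*R.from_euler('y',-theta,degrees=True)
RG=R.from_matrix(np.stack([np.cross([1,0,0],[0,0,-1]),[1,0,0],[0,0,-1]],1))  # tool in tray: y=+x, z=-z
GP=np.array([.104,0,.062])
def pose_from_spout(S,alpha,theta):
    Rt=trayR(alpha,theta); O=np.array(S)-Rt.apply([-.110,0,.014])
    Rt_tool=Rt*RG; tcp_=O+Rt.apply(GP)-Rt_tool.apply([0,0,.065])
    return tcp_,Rt_tool,O
def pose_from_origin(O,alpha,theta):
    Rt=trayR(alpha,theta); Rt_tool=Rt*RG
    return np.array(O)+Rt.apply(GP)-Rt_tool.apply([0,0,.065]),Rt_tool
E
python3 - <<'E'
from pour import *
for th in (0,30,60):
    p,r,O=pose_from_spout((.586,.113,.135),83.9,th); print(th,p.round(3),O.round(3),rel(p,r))
E
```

```text
0 [0.609 0.326 0.248] [0.598 0.222 0.121] (array([  0.281,   0.155,   0.104,   0.4  ,   0.3  , -90.   ]), np.float64(12.6))
30 [0.6   0.241 0.34 ] [0.597 0.215 0.178] (array([ 1.96e-01,  1.56e-01,  1.20e-02, -2.32e+01,  2.38e+01, -8.76e+01]), np.float64(13.1))
60 [0.587 0.122 0.377] [0.593 0.18  0.223] (array([ 7.60e-02,  1.56e-01, -2.50e-02, -4.64e+01,  4.70e+01, -8.07e+01]), np.float64(14.6))
```

Request:
drive_tool(plan=[[0, 0.076, 0.156, -0.025, -46.4, 47, -80.7], [0, 0.076, 0.156, -0.025, -46.4, 47, -80.7], [0, 0.076, 0.156, -0.025, -46.4, 47, -80.7], [0, 0.076, 0.156, -0.025, -46.4, 47, -80.7], [0, 0.076, 0.156, -0.025, -46.4, 47, -80.7], [0, 0.076, 0.156, -0.025, -46.4, 47, -80.7], [0, 0.076, 0.156, -0.025, -46.4, 47, -80.7], [0, 0.076, 0.156, -0.025, -46.4, 47, -80.7], [0, 0.076, 0.156, -0.025, -46.4, 47, -80.7], [0, 0.076, 0.156, -0.025, -46.4, 47, -80.7], [0, 0.076, 0.156, -0.025, -46.4, 47, -80.7], [0, 0.076, 0.156, -0.025, -46.4, 47, -80.7], [0, 0.076, 0.156, -0.025, -46.4, 47, -80.7], [0, 0.076, 0.156, -0.025, -46.4, 47, -80.7], [0, 0.076, 0.156, -0.025, -46.4, 47, -80.7], [0, 0.076, 0.156, -0.025, -46.4, 47, -80.7], [0, 0.076, 0.156, -0.025, -46.4, 47, -80.7], [0, 0.076, 0.156, -0.025, -46.4, 47, -80.7]])

```text
t: 25.75
eef_pos: [0.5867, 0.1218, 0.3764]
orientation: [0.147, 2.673, 1.543]
wrist_force: [0.1, 0.8, 0.7]
gripper_width: 0.0467
```

Run:
```python
from pour import *
p,r,O=pose_from_spout((.586,.113,.135),83.9,60); print(rel(p,r),np.round(env.get_obs()['qpos'],2))
p,r=pose_from_origin((.4176,.3842,.003),68.2,0); print(p,rel(p+[0,0,.09],r)); 
snap('side','s2')
```

```text
(array([-0.   ,  0.001,  0.   , -0.   ,  0.   , -0.2  ]), np.float64(0.0)) [-0.41  0.35  1.57  0.98  1.64 -2.03]
[0.45622225 0.48076253 0.13      ] (array([ 1.68e-01,  3.60e-02,  3.75e-01,  5.96e+01, -8.30e+00,  1.41e+01]), np.float64(9.9))
```

View pics/s2.png

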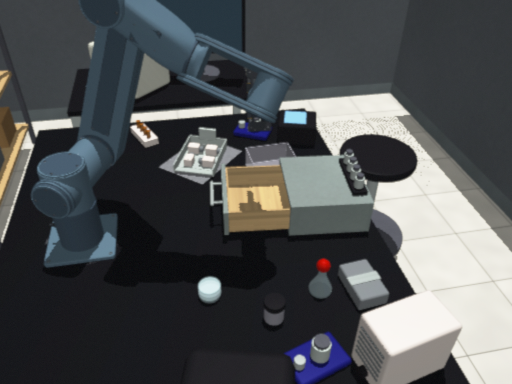

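The pour pose is reachable with joint margin to spare. Moving to the tray tab.

Request:
drive_tool(plan=[[0, 0.168, 0.036, 0.375, 59.6, -8.3, 14.1], [0, 0.168, 0.036, 0.375, 59.6, -8.3, 14.1], [0, 0.168, 0.036, 0.375, 59.6, -8.3, 14.1], [0, 0.168, 0.036, 0.375, 59.6, -8.3, 14.1], [0, 0.168, 0.036, 0.375, 59.6, -8.3, 14.1], [0, 0.168, 0.036, 0.375, 59.6, -8.3, 14.1], [0, 0.168, 0.036, 0.375, 59.6, -8.3, 14.1], [0, 0.168, 0.036, 0.375, 59.6, -8.3, 14.1], [0, 0.168, 0.036, 0.375, 59.6, -8.3, 14.1], [0, 0.168, 0.036, 0.375, 59.6, -8.3, 14.1], [0, 0.168, 0.036, 0.375, 59.6, -8.3, 14.1], [0, 0.168, 0.036, 0.375, 59.6, -8.3, 14.1], [0, 0.168, 0.036, 0.375, 59.6, -8.3, 14.1], [0, 0.168, 0.036, 0.375, 59.6, -8.3, 14.1], [0, 0.168, 0.036, 0.375, 59.6, -8.3, 14.1]])

```text
t: 27.05
eef_pos: [0.4575, 0.479, 0.2224]
orientation: [0.597, 3.081, 0.002]
wrist_force: [-0.0, 0.5, -0.6]
gripper_width: 0.0465
```

Run:
```python
from pour import *
w=snap('wrist','w11'); P=cloud(w)
p,r=pose_from_origin((.4176,.3842,.003),68.2,0); print(rel(p,r))
t=(P[...,2]>.075)&(P[...,2]<.095)&(np.hypot(P[...,0]-.456,P[...,1]-.48)<.06)
q=P[t]; print(len(q),cv2.minAreaRect((q[:,:2]*1000).astype(np.float32)),np.percentile(q[:,2],[5,50,95]) if len(q) else '')
for b in bottles(w): print(*b)
```

```text
(array([ 0.002,  0.001,  0.092,  0.1  ,  0.1  , -0.2  ]), np.float64(2.2))
1505 ((456.2672119140625, 484.12115478515625), (12.00062084197998, 69.42701721191406), 68.66563415527344) [0.08251435 0.0846462  0.08586588]
1344 [200.6  97.9] [0.3813 0.4461 0.0429] [138.   43.5] 68.1
116 [11.2 92.1] [0.3149 0.333  0.0411] [19.4  3. ] 68.0
1543 [189.1 127.4] [0.3928 0.445  0.0407] [33.6 36.9] 68.3
856 [ 65.8 138.4] [0.3601 0.3498 0.0408] [22.8 39.7] 34.6
257 [191.  228.5] [0.4722 0.4131 0.0407] [11.5 35.4] 1.0
306 [247.2 262.2] [0.5122 0.4413 0.0429] [51.  22.4] 71.1
548 [ 95.4 266.2] [0.4717 0.3161 0.0426] [127.6   5. ] 68.2
42 [185.5 373.2] [0.633  0.3269 0.0237] [13.4  2. ] 6.3
```

View pics/w11.png

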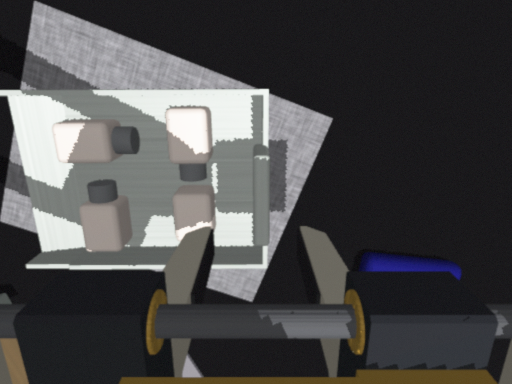

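All four bottles are still in the tray. The tab top measures 12 x 69.4 mm, with its centre at (0.4563, 0.4841).

Run:
```python
from pour import *
p,r=pose_from_origin((.4176,.3842,.003),68.4,0); print(rel([.4563,.484,.129],r))
```

```text
(array([ 0.003,  0.004,  0.093,  0.1  ,  0.1  , -0.4  ]), np.float64(2.2))
```

Request:
drive_tool(plan=[[-0.2, 0.003, 0.004, 0, 0, 0, -0.4], [-0.35, 0.003, 0.004, 0, 0, 0, -0.4], [-0.35, 0.003, 0.004, 0.03, 0, 0, -0.4], [-0.35, 0.003, 0.004, 0.06, 0, 0, -0.4], [-0.35, 0.003, 0.004, 0.08, 0, 0, -0.4], [-0.35, 0.003, 0.004, 0.093, 0, 0, -0.4], [-0.35, 0.003, 0.004, 0.093, 0, 0, -0.4], [-1, 0.003, 0.004, 0.093, 0, 0, -0.4], [-1, 0.003, 0.004, 0.093, 0, 0, -0.4], [-1, 0.003, 0.004, 0.093, 0, 0, -0.4], [-1, 0.003, 0.004, 0.093, 0, 0, -0.4], [-1, 0.003, 0.004, 0.093, 0, 0, -0.4], [-1, 0.003, 0.004, 0.093, 0, 0, -0.4], [-1, 0.003, 0.004, 0.088, 0, 0, -0.4], [-1, 0.003, 0.004, 0.078, 0, 0, -0.4], [-1, 0.003, 0.004, 0.068, 0, 0, -0.4], [-1, 0.003, 0.004, 0.068, 0, 0, -0.4]], newtons=60)

```text
t: 28.52
eef_pos: [0.4574, 0.4846, 0.157]
orientation: [0.586, 3.081, 0.006]
wrist_force: [-0.2, 0.8, -2.8]
gripper_width: 0.0116
```

Run:
```python
from pour import *
o=env.get_obs(); print(o['torque'],o['wrist_force'],tcp()[0])
w=snap('side','s3'); cv2.imwrite('pics/s3b.png',cv2.resize(w['image'][100:220,120:320,::-1],None,fx=4,fy=4))
# tray rim height along tray
w=snap('wrist','w12'); P=cloud(w)
```

```text
[ 0.33738924 -0.10332235 -0.00628357] [-0.19229971  0.78589663 -2.83666864] [0.45735169 0.48464383 0.15699282]
```

View pics/s3b.png

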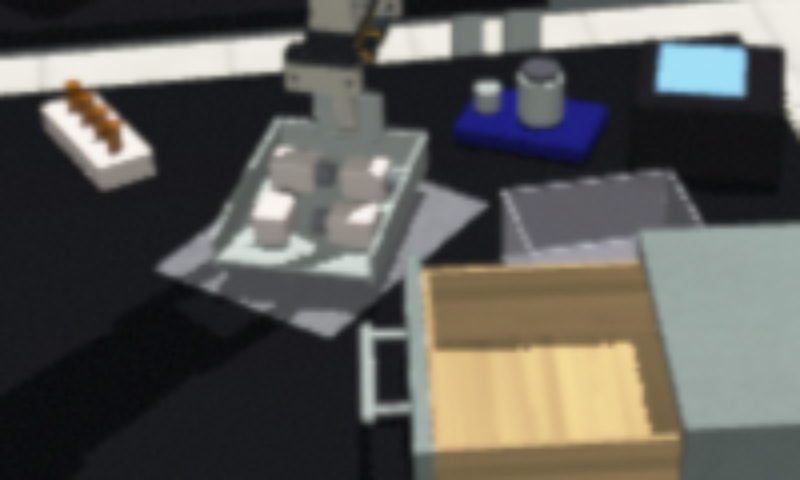

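View pics/w12.png

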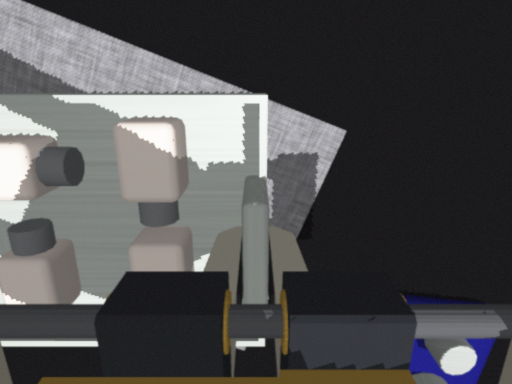

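Run:
```python
from pour import *
w=dict(np.load('pics/w12.npz')); P=cloud(w); im=w['image'].astype(int)
a=np.radians(68.2); O=np.array([.4187,.387])
X=(P[...,:2]-O)@np.array([np.cos(a),np.sin(a)]); Y=(P[...,:2]-O)@np.array([-np.sin(a),np.cos(a)])
d=w
for lo in np.arange(-.06,.10,.02):
    t=(abs(Y-.076)<.008)&(X>lo)&(X<lo+.02)&(P[...,2]>.02)
    f=(abs(Y)<.06)&(X>lo)&(X<lo+.02)&(P[...,2]<.05)
    print(round(lo,2),'rim',np.percentile(P[t][:,2],95).round(4) if t.any() else '', 'floor', np.percentile(P[f][:,2],[10,30]).round(4) if f.any() else '')
```

```text
-0.06 rim 0.0322 floor [0.0302 0.0307]
-0.04 rim 0.0676 floor [0.0304 0.031 ]
-0.02 rim 0.068 floor [0.0304 0.0309]
0.0 rim 0.0682 floor [0.0305 0.0309]
0.02 rim 0.0684 floor [0.0308 0.0312]
0.04 rim 0.0684 floor [0.0309 0.0315]
0.06 rim 0.0685 floor [0.0309 0.0314]
0.08 rim 0.0686 floor [0.0309 0.0314]
```

The tray is level: rim at 68 mm along its whole length, floor at 31 mm. I'll lift further and then carry it to the drawer gently.

Request:
drive_tool(plan=[[-1, 0, 0, -0.01, 0, 0, 0], [-1, 0, 0, -0.025, 0, 0, 0], [-1, 0, 0, -0.045, 0, 0, 0], [-1, 0, 0, -0.065, 0, 0, 0], [-1, 0, 0, -0.085, 0, 0, 0], [-1, 0, 0, -0.105, 0, 0, 0], [-1, 0, 0, -0.12, 0, 0, 0], [-1, 0, 0, -0.13, 0, 0, 0], [-1, 0, 0, -0.135, 0, 0, 0], [-1, 0, 0, -0.135, 0, 0, 0]])

```text
t: 29.45
eef_pos: [0.4564, 0.4841, 0.2913]
orientation: [0.586, 3.081, 0.006]
wrist_force: [-0.7, -0.1, -4.1]
gripper_width: 0.0121
```

Run:
```python
from pour import *
p,r,O=pose_from_spout((.586,.113,.18),83.9,0); print(p,rel(p,r)); o=env.get_obs(); print(o['gripper_width'],o['torque'])
```

```text
[0.60874051 0.32578832 0.293     ] (array([-2.00e-01, -9.10e-02, -1.00e-03,  2.00e-01,  3.00e-01, -1.54e+01]), np.float64(5.3))
0.01213583443092251 [ 0.22418893 -0.12281243  0.02094032]
```

Request:
drive_tool(plan=[[-1, -0.008, -0.004, 0, 0, 0, -0.6], [-1, -0.025, -0.011, 0, 0, 0, -1.9], [-1, -0.043, -0.02, 0, 0, 0, -3.3], [-1, -0.063, -0.029, 0, 0, 0, -4.8], [-1, -0.083, -0.038, 0, 0, 0, -6.4], [-1, -0.103, -0.047, 0, 0, 0, -7.9], [-1, -0.123, -0.056, 0, 0, 0, -9.4], [-1, -0.143, -0.065, 0, 0, 0, -11], [-1, -0.163, -0.074, 0, 0, 0, -12.5], [-1, -0.18, -0.082, 0, 0, 0, -13.8], [-1, -0.192, -0.088, 0, 0, 0, -14.8], [-1, -0.2, -0.091, -0.001, 0, 0, -15.4], [-1, -0.2, -0.091, -0.001, 0, 0, -15.4], [-1, -0.2, -0.091, -0.001, 0, 0, -15.4]])

```text
t: 30.62
eef_pos: [0.6089, 0.3256, 0.2916]
orientation: [0.17, 3.134, 0.004]
wrist_force: [0.3, 0.2, -3.7]
gripper_width: 0.0118
```

Run:
```python
from pour import *
for th,z in ((10,.17),(20,.16),(30,.15),(40,.145),(50,.14),(60,.135)):
    p,r,O=pose_from_spout((.586,.113,z),83.9,th); print(th,rel(p,r)[0])
o=env.get_obs(); print(o['gripper_width'],o['torque'])
w=snap('side','s4'); snap('top','t7')
```

```text
10 [ 0.    -0.023 -0.027 -9.8    0.2   -0.1  ]
20 [ -0.     -0.051  -0.048 -19.8     0.2    -0.1  ]
30 [ -0.     -0.085  -0.063 -29.8     0.2    -0.1  ]
40 [ -0.     -0.122  -0.078 -39.8     0.2    -0.   ]
50 [ -0.     -0.163  -0.085 -49.8     0.2    -0.   ]
60 [-1.00e-03 -2.04e-01 -8.60e-02 -5.98e+01  2.00e-01 -0.00e+00]
0.011845978276561916 [ 0.26678572 -0.02834858  0.0140619 ]
```

View pics/s4.png

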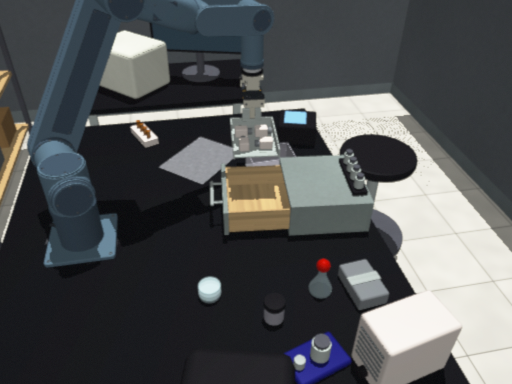

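View pics/t7.png

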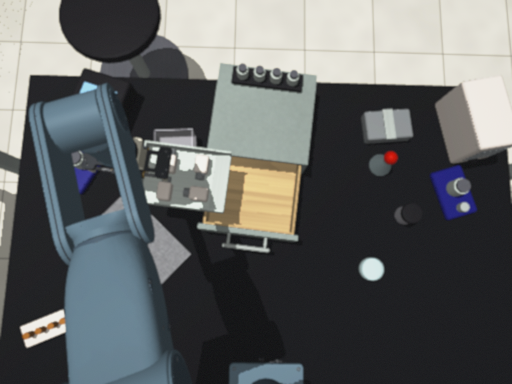

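The tray is lined up with its spout just inside the left drawer wall (column ~230 in the top view), all four bottles aboard. Tipping now.

Request:
drive_tool(plan=[[-1, 0, -0.011, -0.014, -4.9, 0, 0], [-1, 0, -0.023, -0.027, -9.8, 0, 0], [-1, 0, -0.037, -0.038, -14.8, 0, 0], [-1, 0, -0.051, -0.048, -19.8, 0, 0], [-1, 0, -0.068, -0.056, -24.8, 0, 0], [-1, 0, -0.085, -0.063, -29.8, 0, 0], [-1, 0, -0.103, -0.071, -34.8, 0, 0], [-1, 0, -0.122, -0.078, -39.8, 0, 0], [-1, 0, -0.142, -0.082, -44.8, 0, 0], [-1, 0, -0.163, -0.085, -49.8, 0, 0], [-1, 0, -0.184, -0.086, -54.8, 0, 0], [-1, 0, -0.204, -0.086, -59.8, 0, 0], [-1, 0, -0.204, -0.086, -59.8, 0, 0], [-1, 0, -0.204, -0.086, -59.8, 0, 0], [-1, 0, -0.204, -0.086, -59.8, 0, 0], [-1, 0, -0.204, -0.086, -59.8, 0, 0], [-1, 0, -0.204, -0.086, -59.8, 0, 0], [-1, 0, -0.204, -0.086, -59.8, 0, 0]])

```text
t: 32.22
eef_pos: [0.5858, 0.125, 0.3782]
orientation: [0.136, 2.67, 1.539]
wrist_force: [0.5, -0.2, -2.2]
gripper_width: 0.0118
```

Run:
```python
from pour import *
o=env.get_obs(); print(o['gripper_width'],o['torque'],o['wrist_force'])
w=snap('side','s5'); cv2.imwrite('pics/s5b.png',cv2.resize(w['image'][80:260,170:390,::-1],None,fx=3,fy=3)); snap('wrist','w13')
```

```text
0.0118196666320046 [-0.7315126   0.03613485  0.00813753] [ 0.47361077 -0.15957386 -2.24926162]
```

View pics/s5b.png

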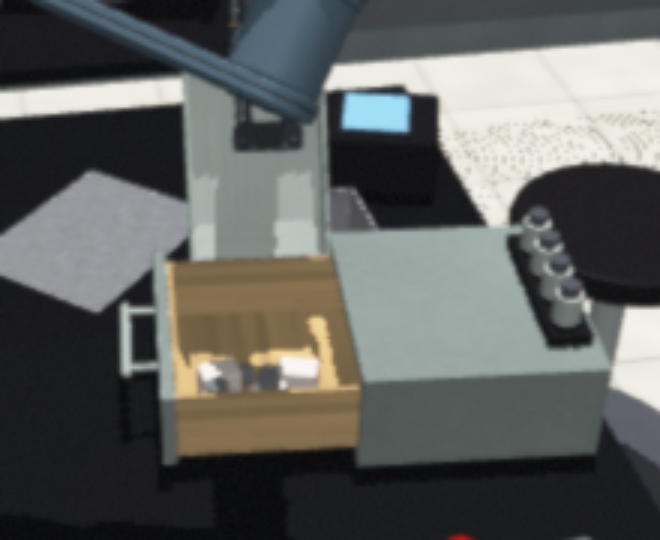

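View pics/w13.png

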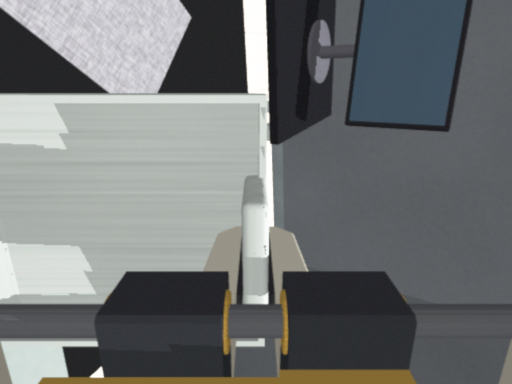

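The tray floor is bare, and white bottles show in the drawer at about (215,375) and (300,370) in the crop. Un-tipping along the reverse path.

Run:
```python
from pour import *
for th,z in ((45,.15),(30,.16),(15,.17),(0,.18)):
    p,r,O=pose_from_spout((.586,.113,z),83.9,th); print(th,rel(p,r)[0])
```

```text
45 [-1.0e-03  3.3e-02  5.0e-02  1.5e+01  1.0e-01  3.0e-01]
30 [-1.00e-03  4.70e-02  1.08e-01  3.00e+01  1.00e-01  2.00e-01]
15 [-1.00e-03  4.60e-02  1.65e-01  4.50e+01  2.00e-01  2.00e-01]
0 [-1.00e-03  2.80e-02  2.18e-01  6.00e+01  2.00e-01  2.00e-01]
```

Request:
drive_tool(plan=[[-1, 0, 0.011, 0.017, 5, 0, 0], [-1, 0, 0.022, 0.033, 10, 0, 0], [-1, 0, 0.033, 0.05, 15, 0, 0], [-1, 0, 0.039, 0.07, 20, 0, 0], [-1, 0, 0.044, 0.09, 25, 0, 0], [-1, 0, 0.047, 0.108, 30, 0, 0], [-1, 0, 0.048, 0.127, 35, 0, 0], [-1, 0, 0.048, 0.147, 40, 0, 0], [-1, 0, 0.046, 0.165, 45, 0, 0], [-1, 0, 0.042, 0.184, 50, 0, 0], [-1, 0, 0.036, 0.202, 55, 0, 0], [-1, 0, 0.028, 0.218, 60, 0, 0], [-1, 0, 0.028, 0.218, 60, 0, 0], [-1, 0, 0.028, 0.218, 60, 0, 0]])

```text
t: 33.48
eef_pos: [0.6064, 0.3282, 0.2912]
orientation: [0.16, 3.136, -0.0]
wrist_force: [0.2, 0.4, -1.3]
gripper_width: 0.0114
```

Run:
```python
from pour import *
o=env.get_obs(); print(o['gripper_width'],o['torque'],o['wrist_force'])
w=snap('top','t8'); cv2.imwrite('pics/t8b.png',cv2.resize(w['image'][110:260,120:320,::-1],None,fx=4,fy=4,interpolation=cv2.INTER_CUBIC))
P=cloud(w); print(np.round([P[v,u] for u,v in ((255,185),)],3))
p,r=pose_from_origin((.418,.392,.003),68.2,0); p[2]=.29; print(p,rel(p,r))
```

```text
0.011369001778267744 [ 0.19584561 -0.01156554  0.03548927] [ 0.24412078  0.39747099 -1.32157792]
[[0.607 0.038 0.023]]
[0.45662225 0.48856253 0.29      ] (array([1.66e-01, 1.45e-01, 2.00e-03, 1.00e-01, 2.00e-01, 1.59e+01]), np.float64(5.3))
```

View pics/t8b.png

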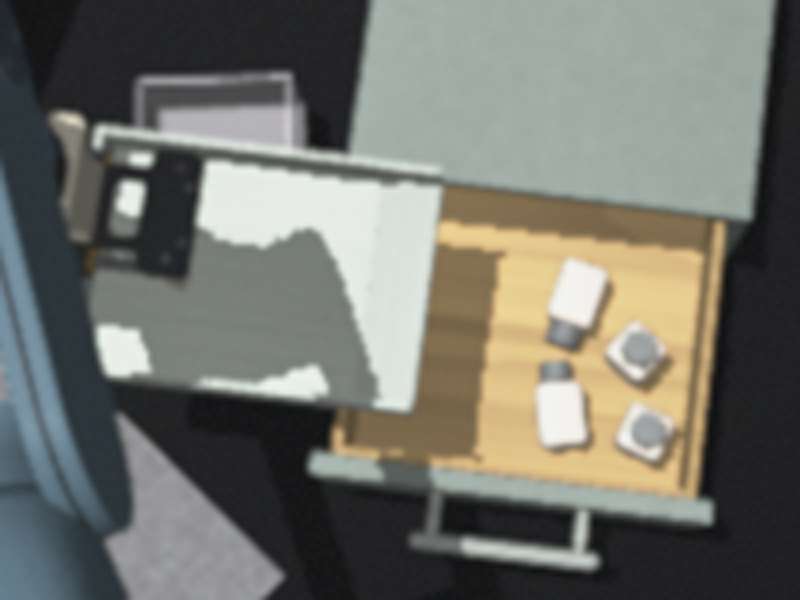

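All four bottles are in the drawer: two lie flat and two stand upright. At 62 mm the standing ones are below the 85 mm clearance. Returning the tray to its mat.

Request:
drive_tool(plan=[[-1, 0.008, 0.007, 0, 0, 0, 0.8], [-1, 0.025, 0.022, 0, 0, 0, 2.4], [-1, 0.045, 0.039, 0, 0, 0, 4.3], [-1, 0.065, 0.057, 0, 0, 0, 6.2], [-1, 0.085, 0.074, 0, 0, 0, 8.1], [-1, 0.105, 0.092, 0, 0, 0, 10], [-1, 0.125, 0.109, 0, 0, 0, 12], [-1, 0.145, 0.127, 0, 0, 0, 13.9], [-1, 0.158, 0.138, 0, 0, 0, 15.1], [-1, 0.166, 0.145, 0, 0, 0, 15.9], [-1, 0.166, 0.145, 0, 0, 0, 15.9], [-1, 0.166, 0.145, 0.02, 0, 0, 15.9], [-1, 0.166, 0.145, 0.05, 0, 0, 15.9], [-1, 0.166, 0.145, 0.08, 0, 0, 15.9], [-1, 0.166, 0.145, 0.11, 0, 0, 15.9], [-1, 0.166, 0.145, 0.13, 0, 0, 15.9], [-1, 0.166, 0.145, 0.14, 0, 0, 15.9], [-1, 0.166, 0.145, 0.14, 0, 0, 15.9]])

```text
t: 35.03
eef_pos: [0.458, 0.4863, 0.1503]
orientation: [0.598, 3.083, -0.002]
wrist_force: [-0.6, -0.0, -2.7]
gripper_width: 0.0114
```

Run:
```python
from pour import *
o=env.get_obs(); print(o['gripper_width'],o['torque'],o['wrist_force'])
p,r=pose_from_origin((.418,.392,.003),68.2,0); p[2]=.132; print(p,rel(p,r))
w=snap('wrist','w14'); P=cloud(w)
a=np.radians(68.2); O=tcp()[0][:2]-.104*np.array([np.cos(a),np.sin(a)])
X=(P[...,:2]-O)@np.array([np.cos(a),np.sin(a)]); Y=(P[...,:2]-O)@np.array([-np.sin(a),np.cos(a)])
for lo in np.arange(-.06,.10,.02):
    t=(abs(Y-.076)<.008)&(X>lo)&(X<lo+.02)&(P[...,2]>.01)
    f=(abs(Y)<.06)&(X>lo)&(X<lo+.02)&(P[...,2]<.05)
    print(round(lo,2),'rim',np.percentile(P[t][:,2],95).round(4) if t.any() else '', 'floor', np.percentile(P[f][:,2],[10,30]).round(4) if f.any() else '')
```

```text
0.01144790959501307 [ 0.15604049 -0.06542766  0.02242869] [-0.62691425 -0.00738478 -2.68155878]
[0.45662225 0.48856253 0.132     ] (array([ 0.002,  0.002,  0.018, -0.1  ,  0.   , -0.2  ]), np.float64(0.4))
-0.06 rim 0.028 floor [0.0253 0.0258]
-0.04 rim 0.0629 floor [0.0253 0.0258]
-0.02 rim 0.0632 floor [0.0253 0.0258]
0.0 rim 0.0632 floor [0.0253 0.0258]
0.02 rim 0.0632 floor [0.0253 0.0258]
0.04 rim 0.0632 floor [0.0254 0.0258]
0.06 rim 0.0632 floor [0.0254 0.0258]
0.08 rim 0.0632 floor [0.0254 0.0259]
```

Request:
drive_tool(plan=[[-1, 0.001, 0.001, 0.006, 0, 0, 0], [-1, 0.001, 0.001, 0.012, 0, 0, 0], [-1, 0.001, 0.001, 0.018, 0, 0, 0], [-1, 0.001, 0.001, 0.018, 0, 0, 0], [-0.3, 0.001, 0.001, 0.018, 0, 0, 0], [-0.3, 0.001, 0.001, 0.018, 0, 0, 0], [-0.3, 0.001, 0.001, 0.018, 0, 0, 0], [-0.3, 0.001, 0.001, 0.018, 0, 0, 0], [-0.3, 0.001, 0.001, -0.02, 0, 0, 0], [-0.3, 0.001, 0.001, -0.06, 0, 0, 0], [-0.3, 0.001, 0.001, -0.1, 0, 0, 0], [-0.3, 0.001, 0.001, -0.13, 0, 0, 0]], newtons=30)

```text
t: 36.08
eef_pos: [0.4579, 0.4888, 0.2864]
orientation: [0.596, 3.079, 0.006]
wrist_force: [-0.3, 1.0, -0.4]
gripper_width: 0.0324
```

Run:
```python
from pour import *
w=snap('wrist','w15')
print(tcp()[0],go(.385,.0665,.28,-6.1), np.round(env.get_obs()['qpos'],2))
```

```text
[0.45943984 0.49015107 0.29316245] ((array([-8.90e-02, -4.21e-01,  8.00e-03,  1.00e+00, -0.00e+00,  7.42e+01]), np.float64(10.4)), 'cur', np.float64(68.1)) [ 0.65  0.48  1.24 -0.    1.41 -0.54]
```

View pics/w15.png

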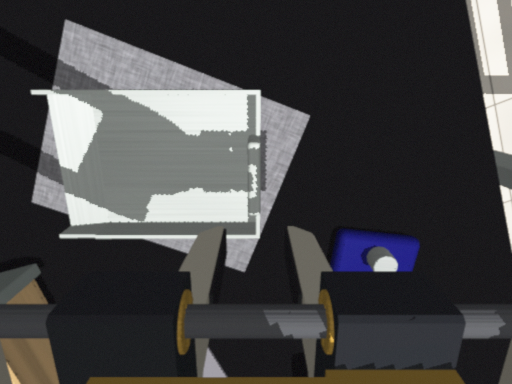

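The tray stands on its mat, well inside it and empty. Now to the handle to shut the drawer.

Run:
```python
from pour import *
print(go(.4224,.0633,.25,-6.1))
```

```text
((array([-1.25e-01, -4.10e-01,  3.90e-02,  1.00e+00, -0.00e+00,  7.42e+01]), np.float64(10.4)), 'cur', np.float64(68.1))
```

Request:
drive_tool(plan=[[-0.5, -0.125, -0.41, 0.039, 1, 0, 74.2], [-0.5, -0.125, -0.41, 0.039, 1, 0, 74.2], [-0.5, -0.125, -0.41, 0.039, 1, 0, 74.2], [-0.5, -0.125, -0.41, 0.039, 1, 0, 74.2], [-0.5, -0.125, -0.41, 0.039, 1, 0, 74.2], [-0.5, -0.125, -0.41, 0.039, 1, 0, 74.2], [-0.5, -0.125, -0.41, 0.039, 1, 0, 74.2], [-0.5, -0.125, -0.41, 0.039, 1, 0, 74.2], [-0.5, -0.125, -0.41, 0.039, 1, 0, 74.2], [-0.5, -0.125, -0.41, 0.039, 1, 0, 74.2], [-0.5, -0.125, -0.41, 0.039, 1, 0, 74.2], [-0.5, -0.125, -0.41, 0.039, 1, 0, 74.2], [-0.5, -0.125, -0.41, 0.039, 1, 0, 74.2], [-0.5, -0.125, -0.41, 0.039, 1, 0, 74.2], [-0.5, -0.125, -0.41, 0.039, 1, 0, 74.2]])

```text
t: 37.38
eef_pos: [0.4231, 0.0646, 0.25]
orientation: [-2.334, -2.103, -0.001]
wrist_force: [0.4, -0.3, -0.1]
gripper_width: 0.0235
```

Run:
```python
from pour import *
w=snap('wrist','w16'); P=cloud(w); im=w['image'].astype(int)
t=(P[...,2]>.07)&(P[...,2]<.095)&(P[...,0]<.46)&(P[...,0]>.38)&(im.min(-1)>60)
q=P[t]; print(len(q),cv2.minAreaRect((q[:,:2]*1000).astype(np.float32)))
print(go(.4224,.0633,.148,-6.1))
```

```text
2797 ((438.6302185058594, 61.52956008911133), (129.69276428222656, 40.543670654296875), 83.7696762084961)
((array([-0.002, -0.   ,  0.102,  0.   , -0.   ,  0.1  ]), np.float64(2.4)), 'cur', np.float64(-6.0))
```

View pics/w16.png

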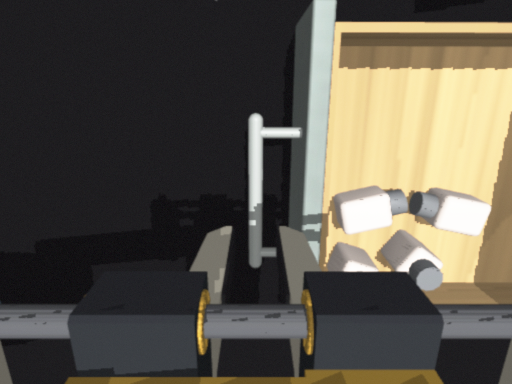

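The bar is centred between the fingers (column ~256) and the four bottles are visible in the drawer. Gripping and pushing.

Request:
drive_tool(plan=[[-0.5, 0, 0.001, 0.03, 0, 0, 0], [-0.5, 0, 0.001, 0.06, 0, 0, 0], [-0.5, 0, 0.001, 0.085, 0, 0, 0], [-0.5, 0, 0.001, 0.102, 0, 0, 0], [-0.5, 0, 0.001, 0.102, 0, 0, 0], [-1, 0, 0.001, 0.102, 0, 0, 0], [-1, 0, 0.001, 0.102, 0, 0, 0], [-1, 0, 0.001, 0.102, 0, 0, 0], [-1, 0, 0.001, 0.102, 0, 0, 0]])

```text
t: 38.18
eef_pos: [0.4247, 0.0651, 0.149]
orientation: [2.333, 2.103, 0.004]
wrist_force: [0.7, 3.1, -0.0]
gripper_width: 0.0099
```

Request:
drive_tool(plan=[[-1, 0, 0.005, 0, 0, 0, 0], [-1, 0, 0.015, 0, 0, 0, 0], [-1, 0, 0.026, 0, 0, 0, 0], [-1, 0, 0.038, 0, 0, 0, 0], [-1, 0, 0.05, 0, 0, 0, 0], [-1, 0, 0.062, 0, 0, 0, 0], [-1, 0, 0.074, 0, 0, 0, 0], [-1, 0, 0.086, 0, 0, 0, 0], [-1, 0, 0.098, 0, 0, 0, 0], [-1, 0, 0.11, 0, 0, 0, 0], [-1, 0, 0.122, 0, 0, 0, 0], [-1, 0, 0.134, 0, 0, 0, 0], [-1, 0, 0.146, 0, 0, 0, 0], [-1, 0, 0.158, 0, 0, 0, 0], [-1, 0, 0.168, 0, 0, 0, 0], [-1, 0, 0.177, 0, 0, 0, 0], [-1, 0, 0.185, 0, 0, 0, 0], [-1, 0, 0.19, 0, 0, 0, 0], [-1, 0, 0.193, 0, 0, 0, 0], [-1, 0, 0.194, 0, 0, 0, 0]])

```text
t: 39.85
eef_pos: [0.617, 0.0445, 0.149]
orientation: [-2.333, -2.103, 0.0]
wrist_force: [-6.7, -3.5, -1.0]
gripper_width: 0.0101
```

Request:
drive_tool(plan=[[-1, 0, 0.001, 0, 0, 0, 0], [-1, 0, 0.001, 0, 0, 0, 0]])

```text
t: 40.02
eef_pos: [0.6172, 0.0445, 0.1491]
orientation: [-2.332, -2.102, 0.003]
wrist_force: [-4.8, -1.4, -1.1]
gripper_width: 0.0102
```

The bar is back at x = 0.617 (0.6166 before opening) and pushes back, so the drawer is shut. Releasing and backing off to check.

Request:
drive_tool(plan=[[-0.5, 0, 0, 0, 0, 0, 0], [-0.5, 0, 0, 0, 0, 0, 0], [-0.5, 0, 0, 0, 0, 0, 0], [-0.5, 0, 0, -0.04, 0, 0, 0], [-0.5, 0, 0, -0.08, 0, 0, 0], [-0.5, 0, 0, -0.12, 0, 0, 0], [-0.5, 0, 0, -0.16, 0, 0, 0], [-0.5, 0, -0.04, -0.16, 0, 0, 0], [-0.5, 0, -0.08, -0.16, 0, 0, 0], [-0.5, 0, -0.12, -0.16, 0, 0, 0], [-0.5, 0, -0.16, -0.16, 0, 0, 0], [-0.5, 0, -0.2, -0.16, 0, 0, 0], [-0.5, 0, -0.2, -0.16, 0, 0, 0]])

```text
t: 41.1
eef_pos: [0.4117, 0.0666, 0.3093]
orientation: [-2.328, -2.101, 0.007]
wrist_force: [-0.2, 0.6, -0.6]
gripper_width: 0.0235
```

Run:
```python
from m1 import *
d=snap('top','t9'); P=cloud(d); im=d['image'].astype(int)
w=snap('wrist','w17'); snap('side','s9')
W=cloud(w); wi=w['image'].astype(int)
t=(W[...,2]>.07)&(W[...,2]<.095)&(W[...,0]<.655)&(W[...,0]>.57)&(abs(W[...,1]-.04)<.08)&(wi.min(-1)>60)
print('HANDLE',t.sum(),cv2.minAreaRect((W[t][:,:2]*1000).astype(np.float32)))
t=(W[...,2]>.1)&(W[...,2]<.113)&(W[...,0]<.68)&(W[...,0]>.57); print('PANEL',t.sum(),cv2.minAreaRect((W[t][:,:2]*1000).astype(np.float32)) if t.any() else '')
t=(im.min(-1)>100)&(P[...,2]>0.032)&(P[...,2]<0.055)&(P[...,0]>0.25)&(P[...,0]<0.56)&(P[...,1]>0.2)&(P[...,1]<0.56)
vu=np.argwhere(t)[:,::-1]; q=rays(d,vu,0.043)[:,:2]
print('TRAY',cv2.minAreaRect((q*1000).astype(np.float32)))
g=(abs(im.max(-1)-im.min(-1))<15)&(im.mean(-1)>45)&(P[...,2]<0.1)&(P[...,0]>0.2)&(P[...,0]<0.56)&(P[...,1]>0.2)&(P[...,1]<0.56)
vu=np.argwhere(g)[:,::-1]; print('MAT',cv2.minAreaRect((rays(d,vu,.003)[:,:2]*1000).astype(np.float32)))
```

```text
mat? ((417.50927734375, 394.0572509765625), (285.0833740234375, 230.39804077148438), 50.37767791748047)
rim 320 ((417.6068115234375, 384.22833251953125), (219.5174102783203, 155.9025421142578), 68.17041015625)
tab 906 [0.301 0.512 0.298]
unit ((796.9369506835938, 20.098922729492188), (280.7896423339844, 266.622802734375), 83.8904037475586)
((795.4252319335938, 20.124588012695312), (279.5278625488281, 266.5061950683594), 83.77491760253906)
handle 245 ((630.2861938476562, 6.059089660644531), (57.1749153137207, 196.04022216796875), 2.453662872314453) [0.62246637 0.03363312 0.08431609]
bulb [390.48031496 156.98425197] [[ 0.67993691 -0.34163577  0.105     ]] [[ 0.67635382 -0.33656684  0.119     ]]
lens [[ 0.52310399 -0.39538527  0.07      ]]
HANDLE 3971 ((631.7175903320312, 33.66874694824219), (143.879150390625, 43.113956451416016), 83.9583740234375)
PANEL 1824 ((648.8552856445312, -25.468955993652344), (133.70106506347656, 20.84916877746582), 89.49519348144531)
TRAY ((417.4405212402344, 388.94708251953125), (220.5640106201172, 156.05125427246094), 67.96709442138672)
MAT ((371.8022766113281, 385.519775390625), (354.2162170410156, 373.41778564453125), 86.29737091064453)
```

View pics/t9.png

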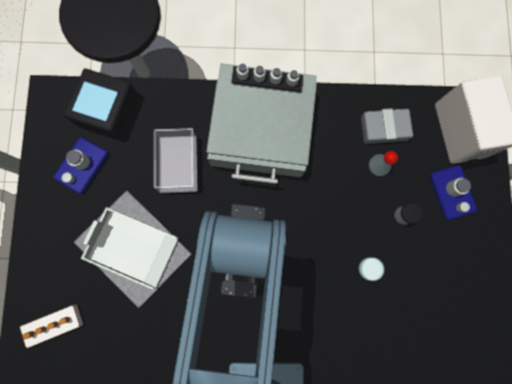

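View pics/s9.png

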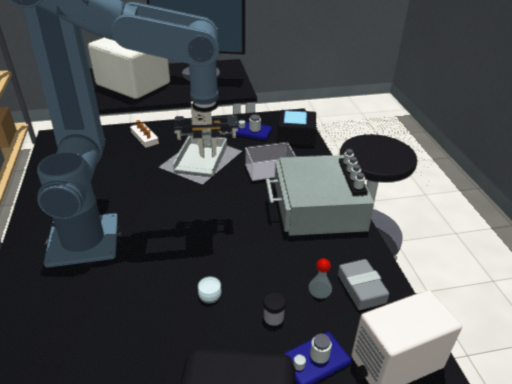

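The top view shows the drawer shut (handle at (255,178) as at the start). The tray is centred about 5 mm from the mat's middle, the bystanders are unmoved, and no bottles are left on the bench. The last mat fit picked up other grey pixels, so I used the first one. Handing in.

```bash
python3 -c "
from h import *
print(env.get_obs()['t'],env.close_job())"
```

```text
the job is handed in; nothing more can be done
41.25 None
```

I cleared the bench and handed the job in at t = 41 s of the 210 s allowed; the interface reports no verdict. There were four bottles. I put them in the tray one at a time, opened the drawer about 195 mm and tipped the tray 60° over its left side. Then I set the tray back on its mat and pushed the drawer shut.

**Last checks:**
- **Bottles:** all four were in the drawer in the last view inside it before shutting, and none are left on the bench. Two had landed standing upright after the tip.
- **Drawer:** the handle is back where it was before opening, to within about 1 mm by the gripper's position. The top view also shows it shut.
- **Tray:** it stands on its mat, with its centre about 5 mm from the mat's middle. I measured it level just before release.
- **Lens case, dishes, flask and clear box:** they look to be in the same places as in the first picture; I compared them by eye.
- **Robot:** the gripper was clear of everything when I handed in.

**Checks that disagreed:** the final mat and handle fits were polluted by other grey pixels. For the mat I used the first-picture fit. For the drawer I relied on the gripper position and the top view. The first mat fit was also about 15–20 mm oversize because it caught part of the tray, well within the 50 mm allowed.

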